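# Chestnuts from the tucked-away cup into the pan

## Task

Draw the steel cup of chestnuts out from the rack and stand it upright on the wooden board, letting go of it there; then take it by its black handle, tip all six chestnuts into the frying pan, and stand the empty cup upright on the board again. Do not push the pan, the glass bowl, the salt pig or the garlic press about.

Things in the scene. Friction and masses are not known exactly. Their poses are not given: they have to be found in the camera images.
- cup_center (a point): Small steel measuring cup, 75 mm tall, open on top, outside diameter 54 mm at the foot widening to 68 mm at the rim, wall 2.5 mm, 0.18 kg. Point: on its axis half-way up (37.5 mm above its underside). z points up out of the mouth, x from the axis along its handle. Starts upright on the counter before the rack, its handle pushed in under the rack's shelf.
- cup_handle (a point): The cup's straight black plastic handle, a bar 14 mm wide and 16 mm high that sticks out level from the cup's side, from 30 mm to 125 mm from the cup's axis. The point is the middle of the grip, 85 mm from the axis and 53 mm above the cup's underside; axes as the cup's (x outward along the handle, z up).
- pan_floor (a point): Aluminium frying pan, 0.8 kg, standing loose on the hob plate. The point is the centre of its inner floor, 35 mm above the counter. Inside it is about 168 mm across at the floor and 204 mm at the rim, which is 45 mm above the pan's underside (75 mm above the counter). x points along its handle, which reaches to 280 mm from the centre.
- hob: Black portable hob plate, fixed, 250 x 250 mm and 30 mm high; origin at the centre of its underside. It may be left or right of the board.
- board_top (a point): Square wooden board, 160 x 160 mm, 12 mm thick, fixed on the counter. The point is the centre of its upper face (12 mm above the counter); x and y run parallel to its sides.
- rack_shelf (a point): Low wooden rack, fixed: one shelf 145 mm deep (x), 220 mm wide (y), upper face 80 mm and underside 70 mm above the counter, on 12 mm upright panels at its y ends, open in front. Point: centre of the shelf's upper face; its front edge is 72.5 mm from it towards -x. The cup's axis is 45 to 55 mm before that edge: draw the cup 90 mm or more towards the rack's -x to clear its handle.
- pig_center (a point): White ceramic salt pig, 90 mm across, 95 mm tall, standing loose on the rack's shelf; point at its centre, 47 mm above its underside. Bystander.
- bowl_center (a point): Glass bowl, 110 mm across, 60 mm tall, loose on the counter at its far side; point on its axis half-way up. Bystander.
- press_center (a point): Black plastic garlic press, about 165 mm long (x), 50 mm wide, 26 mm high, lying on the counter beyond the board; point 12 mm above the counter, 67 mm from its head end (+x) and 100 mm from the handle ends (-x). Bystander.
- nut0: Brown chestnut, about 25 mm long and 23 mm thick, 12 g, loose; origin at its centre. One of six, all lying in the cup at the start and filling it to about 50 mm above its underside.
- nut1: Brown chestnut, about 25 mm long and 23 mm thick, 12 g, loose; origin at its centre. Like nut0.
- nut2: Brown chestnut, about 25 mm long and 23 mm thick, 12 g, loose; origin at its centre. Like nut0.
- nut3: Brown chestnut, about 25 mm long and 23 mm thick, 12 g, loose; origin at its centre. Like nut0.
- nut4: Brown chestnut, about 25 mm long and 23 mm thick, 12 g, loose; origin at its centre. Like nut0.
- nut5: Brown chestnut, about 25 mm long and 23 mm thick, 12 g, loose; origin at its centre. Like nut0.

How it is judged:
By the outcome, as a careful person would: the job done as asked, in the order asked, and still so for the second after the job is handed in, with the robot touching nothing.
It also fails if it takes over 67 s, if anything falls off the work surface, if the arm or the gripper's body presses on something with over 40 N, if the wrist force passes 120 N, or if a joint passes its speed limit or range.

## Robot

A 6-joint arm with a two-finger parallel gripper is mounted at the origin on the work surface. World frame = base frame: x ahead of the robot, y to its left, z up, the work surface at z = 0. Lengths are in mm, angles in rad, forces in N, time in s.
With the tool pointing down it reaches from about 350 to 875 mm from the base axis. Payload 4.2 kg.
Tool frame: the origin (TCP) lies on the mounting face of the last link; the fingertips stand 173 mm ahead of it and the grasp point (between the pads) lies grip_point_offset ahead of it (grip_point_offset is the distance from the TCP to the grasp point, in mm); z points along the fingers, y is the line along which they close (so a half turn about z gives the same grasp; the last joint's range is limited). The gripper opens to 85 mm and grips with 20 to 120 N. Pads are 22 mm wide; open, the fingers measure 114 mm over their backs; the gripper's body (76 mm by 85 mm) begins 54 mm behind the grasp point. The pads swing forward as they close: fully open they stand 13 mm farther back than shut.
Start: joints at [-0.876, 0.385, 0.008, 0, -1.194, -0.259], TCP at [263.847, -566.555, 404.712] pointing down, gripper open.
Joint ranges: [-3.14, 3.14], [-1.21, 2.06], [-1.07, 1.41], [-3.16, 2.05], [-2.99, -0.16], [-3.1, 3.1]. Speed limits (rad/s): [2.79, 2.79, 3.14, 3.14, 3.14, 3.14].

## Interface

Orientations are given as a unit quaternion [x, y, z, w].
In Python, from bench import read_state, get_image, job_done, recognise, place_of, grip_point_offset gives the robot as it stands. The module is installed in compiled form; this text tells all that it offers.
- The arm moves only by the tool carry_out, never from a script. Its arguments are lists of equal length, an entry for each row: "slide": the shift along the tool's x, y, z in m, a list of three; "roll": the turn about the tool's z in degrees; "claw": the finger opening in m, from 0 to 0.0854. A call has 1 to 8 rows; each row is the pose to reach, as a shift and turn from the pose commanded when the call began, along the tool's axes at that moment; what a row does not reach only later rows make up. A row lasts 1/8 s, in which the tool goes at most 62.5 mm and 10.7 degrees, less where a joint would pass 70% of its speed; a pose out of reach is approached as far as the arm can. A call with a gripper value outside its range is refused whole. The fingers move at their own pace and stop on an object; the grip force is fixed at half the most. Time passes only in rows, so rows that repeat a pose let the fingers close. It gives the time, the measured TCP pose, the force, the opening and the grip force at its end, in the units of the state.
- read_state(): the state, without advancing time (a new reading comes with each control period).
- get_image(name): name is "scene" or "top" or "wrist"; returns a dict with "img" (384x512x3 uint8, red, green, blue), "z_map" (384x512 float32, mm along the optical axis (not along the pixel's ray), 0 where there is no reading), "mtx" (3x3 intrinsics, pixels), "world_from_camera" (4x4, takes a point from camera to world coordinates); the wrist camera has in their place "T_tool_cam" (4x4, takes a point from camera to tool coordinates, whose origin is the TCP and whose axes are the flange's). Camera axes: x right, y up, looking along -z (the intrinsics and any distortion apply to the point x, -y, -z); pixel columns grow to the right and rows downward; lengths in mm; the calibration is good to about 2 mm. A picture is of the moment at which its call begins: read the wrist's pose just before it.
- job_done(): hands the job in; it is judged then, once.
Trained networks look in a picture, given as the dict that the camera call returned (one of the last four; its "shot" number tells which), for a name from the list of things; names that differ only in an ending like _2 or _b are one class to them, and where a whole thing is asked for, a point or a joint stands for the part that bears it (a point fixed in the world has none). Each returns a list of dicts, best first, with "conf" (0 to 1); they miss things now and then, are a little off and sometimes report something else, mostly with a low value. They report only what shows in the picture. A call takes as long as a camera call.
- recognise(picture, thing): "at" ([column, row] in pixels, amid what is visible of it).
- place_of(picture, thing): "at" ([column, row] in pixels: a listed point, or the origin of a listed thing).
The state is a dict: "clock": time; "joints": joint angles; "joint_vel": joint speeds; "joint_efforts": joint torques, N m; "position": TCP position; "ee_rot": TCP orientation; "contact_force": force on the tool from outside, world axes, zero at the start; "wrist_torque": the same for the moment, N m; "gripper_width": finger opening in mm; "grasp_force": force on a finger pad.
Only numpy, scipy, OpenCV 4.12 (cv2) and the standard library are available. Lean on these libraries where they do the work, as an engineer would, in place of code of your own. Each camera call takes 0.05 s, during which the arm holds its last target. There are 200 camera calls.

## Working session

There is one attempt and no reset: what is moved stays moved. The work goes in short steps, Python scripts to look and compute and a tool call to move; the robot and the scene stay as the last step left them, time stands still between calls to the robot, and variables do not carry over. Pictures are saved under pics/ and viewed, at most 10 in all, crops included, and the job is handed in when it is done.

Besides the shell and the picture viewer there is one more tool, called after ">>>" by a JSON object that holds its "op" and its "data". carry_out: Moves the arm, as the interface text tells. Its arguments: {"type":"object","properties":{"slide":{"type":"array"},"roll":{"type":"array"},"claw":{"type":"array"}},"required":["slide","roll","claw"]}

```bash
mkdir -p pics; cat > h.py <<'E'
import numpy as np, cv2
from bench import *
from scipy.spatial.transform import Rotation as R
def toolT(s):
    T=np.eye(4);T[:3,:3]=R.from_quat(s["ee_rot"]).as_matrix();T[:3,3]=s["position"];return T
def cloud(p,s=None):
    M=np.array(p["world_from_camera"]) if "world_from_camera" in p else toolT(s)@np.array(p["T_tool_cam"])
    K=np.array(p["mtx"]);z=p["z_map"].astype(float)
    v,u=np.mgrid[:z.shape[0],:z.shape[1]]
    c=np.stack([(u-K[0,2])/K[0,0]*z,-(v-K[1,2])/K[1,1]*z,-z,np.ones_like(z)],-1)
    return (c@M.T)[...,:3],M
def ray(p,at,zw,s=None):
    M=np.array(p["world_from_camera"]) if "world_from_camera" in p else toolT(s)@np.array(p["T_tool_cam"])
    K=np.array(p["mtx"]);d=M[:3,:3]@np.array([(at[0]-K[0,2])/K[0,0],-(at[1]-K[1,2])/K[1,1],-1])
    o=M[:3,3];return o+d*(zw-o[2])/d[2]
def save(p,n): cv2.imwrite(f"pics/{n}.png",p["img"][...,::-1])
E
python3 - <<'E'
from h import *
s=read_state();print(s,grip_point_offset if not callable(grip_point_offset) else grip_point_offset())
print(toolT(s)[:3,:3].round(3))
Z={"cup_center":37.5,"cup_handle":53,"pan_floor":35,"hob":0,"board_top":12,"rack_shelf":80,"pig_center":127,"bowl_center":30,"press_center":12}
for cam in ("top","scene"):
    p=get_image(cam);save(p,cam+"0");print([k for k in p], p["mtx"])
    for k,z in Z.items():
        print(cam,k,[(np.round(r["at"]),round(r["conf"],2),ray(p,r["at"],z).round()) for r in place_of(p,k)[:2]])
E
```

```text
{'clock': 0.0, 'joints': array([-8.76421139e-01,  3.85514657e-01,  6.63780111e-03, -4.90274406e-04,
       -1.19396680e+00, -2.58598189e-01]), 'joint_vel': array([-0.00017112,  0.00109747,  0.00159236, -0.00024955, -0.00080498,
        0.00033673]), 'joint_efforts': array([-3.68995006e-04, -3.92291343e+01,  1.88395143e+01,  4.18615177e+00,
       -4.74233064e-03, -1.62386158e-05]), 'position': array([ 263.76388083, -566.3862563 ,  403.65245509]), 'ee_rot': array([-2.16080111e-01,  9.76375074e-01,  1.01414351e-03, -2.67048195e-04]), 'contact_force': array([ 0.62085908, -1.11588768,  0.1536269 ]), 'wrist_torque': array([-0.04233659, -0.037052  , -0.00388097]), 'grasp_force': 0.0, 'gripper_width': 85.44204550776067} 154.70000000000002
[[-0.907 -0.422 -0.001]
 [-0.422  0.907  0.002]
 [ 0.     0.002 -1.   ]]
['img', 'z_map', 'mtx', 'world_from_camera', 'shot'] [[430.64951813   0.         258.47373622]
 [  0.         430.64951813 191.77063372]
 [  0.           0.           1.        ]]
top cup_center [(array([401., 223.]), 0.9, array([ 549., -309.,   38.])), (array([133., 221.]), 0.38, arr
[... 755 characters left out ...]
137., 281.]), 0.62, array([ 563., -299.,   38.]))]
scene cup_handle []
scene pan_floor [(array([313., 163.]), 0.66, array([555., 305.,  35.]))]
scene hob [(array([311., 173.]), 0.64, array([556., 298.,   0.]))]
scene board_top [(array([216., 199.]), 0.67, array([453.,   6.,  12.])), (array([310., 172.]), 0.31, array([559., 288.,  12.]))]
scene rack_shelf [(array([162., 303.]), 0.64, array([ 676., -299.,   80.]))]
scene pig_center [(array([180., 282.]), 0.66, array([ 694., -259.,  127.]))]
scene bowl_center [(array([298., 269.]), 0.66, array([784., -22.,  30.])), (array([215., 199.]), 0.59, array([468.,  -8.,  30.]))]
scene press_center [(array([266., 234.]), 0.88, array([647.,  14.,  12.]))]
```

```bash
python3 - <<'E'
import cv2
a=cv2.imread("pics/top0.png")
cv2.imwrite("pics/top0b.png",cv2.resize(a[90:350,40:512],None,fx=1.69,fy=1.69))
from h import *
p=get_image("top");P,M=cloud(p)
# cup rim: points z 60..85 near cup
X=P.reshape(-1,3)
m=(np.abs(X[:,2]-75)<4)&(np.hypot(X[:,0]-549,X[:,1]+309)<50)
q=X[m];c,r=cv2.minEnclosingCircle(q[:,:2].astype(np.float32));print("rim",c,r,len(q))
m=(np.abs(X[:,2]-80)<4)&(np.abs(X[:,0]-678)<110)&(np.abs(X[:,1]+308)<140)&(np.hypot(X[:,0]-c[0],X[:,1]-c[1])>40)
print("rack",cv2.minAreaRect(X[m][:,:2].astype(np.float32)))
m=(np.abs(X[:,2]-12)<4)&(np.abs(X[:,0]-457)<110)&(np.abs(X[:,1]-11)<110)
print("board",cv2.minAreaRect(X[m][:,:2].astype(np.float32)))
m=(np.abs(X[:,2]-75)<4)&(np.hypot(X[:,0]-556,X[:,1]-288)<130)
c,r=cv2.minEnclosingCircle(X[m][:,:2].astype(np.float32));print("pan",c,r)
m=(X[:,2]>40)&(X[:,1]>120);q=X[m]
d=np.hypot(q[:,0]-c[0],q[:,1]-c[1]);f=q[d>180];print("panhandle",f.mean(0),f[:,2].max(),len(f))
E
```

```text
rim (556.0393676757812, -300.848876953125) 34.31190490722656 137
rack ((674.7774658203125, -302.601806640625), (221.0388641357422, 145.90187072753906), 88.46559143066406)
board ((453.6280212402344, 7.0046844482421875), (159.4609832763672, 159.8528594970703), 88.38727569580078)
pan (569.3019409179688, 289.1695861816406) 115.63960266113281
panhandle [790.82731231 264.01796456  78.56871199] 85.73853553143465 473
```

View pics/top0b.png

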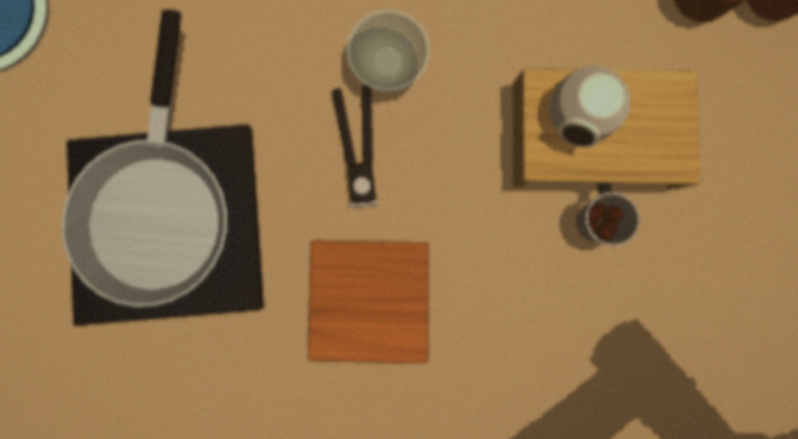

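The view agrees with the networks: cup at about (612,218), its handle going up under the rack at (604,190), pan at (150,222), board at (368,300). The moves only shift and roll the tool, so I'll first test in free space how the arm acts at the edge of its reach. I need a tilt for pouring.

>>> {"op": "carry_out", "data": {"slide": [[0, -0.06, 0], [0, -0.12, 0], [0, -0.18, 0], [0, -0.24, 0], [0, -0.3, 0], [0, -0.36, 0], [0, -0.42, 0], [0, -0.42, 0]], "roll": [0, 0, 0, 0, 0, 0, 0, 0], "claw": [0.085, 0.085, 0.085, 0.085, 0.085, 0.085, 0.085, 0.085]}}

```text
clock: 2.05
position: [398.4, -854.2, 374.7]
ee_rot: [-0.216, 0.976, -0.021, 0.003]
contact_force: [-0.2, -4.1, 5.1]
gripper_width: 84.8
grasp_force: 0.0
```

```bash
python3 - <<'E'
from h import *
s=read_state();print(s["clock"],s["joints"].round(3),s["position"].round(),toolT(s)[:3,:3].round(3))
E
```

```text
2.05 [-0.963  1.152  1.408  0.011 -1.786 -0.17 ] [ 398. -854.  375.] [[-0.907 -0.422  0.014]
 [-0.422  0.906 -0.039]
 [ 0.003 -0.042 -0.999]]
```

>>> {"op": "carry_out", "data": {"slide": [[0, -0.06, 0], [0, -0.12, 0], [0, -0.18, 0], [0, -0.24, 0], [0, -0.3, 0], [0, -0.36, 0], [0, -0.42, 0], [0, -0.48, 0]], "roll": [0, 0, 0, 0, 0, 0, 0, 0], "claw": [0.085, 0.085, 0.085, 0.085, 0.085, 0.085, 0.085, 0.085]}}

```text
clock: 3.05
position: [410.1, -876.1, 315.6]
ee_rot: [-0.216, 0.975, -0.042, 0.007]
contact_force: [-1.2, 0.1, -0.1]
gripper_width: 85.0
grasp_force: 0.0
```

```bash
python3 - <<'E'
from h import *
s=read_state();print(s["clock"],s["joints"].round(3),s["position"].round(),toolT(s)[:3,:3].round(3))
E
```

```text
3.05 [-0.965  1.217  1.408  0.019 -1.679 -0.168] [ 410. -876.  316.] [[-0.907 -0.421  0.032]
 [-0.422  0.903 -0.079]
 [ 0.004 -0.085 -0.996]]
```

>>> {"op": "carry_out", "data": {"slide": [[0, 0.06, 0], [0, 0.12, 0], [0, 0.12, 0]], "roll": [0, 0, 0], "claw": [0.085, 0.085, 0.085]}}

```text
clock: 3.42
position: [363.4, -774.5, 307.4]
ee_rot: [-0.216, 0.975, -0.044, 0.007]
contact_force: [2.1, -0.8, 0.9]
gripper_width: 84.9
grasp_force: 0.0
```

```bash
python3 - <<'E'
from h import *
s=read_state();print(s["clock"],s["joints"].round(3),s["position"].round(),toolT(s)[:3,:3].round(3))
E
```

```text
3.425 [-0.941  0.841  0.578  0.023 -1.222 -0.201] [ 363. -774.  307.] [[-0.907 -0.421  0.033]
 [-0.422  0.903 -0.082]
 [ 0.004 -0.088 -0.996]]
```

Tilt at the reach limit is kept as the new commanded pose, so it can be built up on purpose. I'll go in to the near limit to take out this 5° tilt and learn how the arm behaves there.

>>> {"op": "carry_out", "data": {"slide": [[0, 0.06, -0.01], [0, 0.12, -0.02], [0, 0.18, -0.03], [0, 0.24, -0.04], [0, 0.3, -0.05], [0, 0.36, -0.05], [0, 0.42, -0.05], [0, 0.48, -0.05]], "roll": [0, 0, 0, 0, 0, 0, 0, 0], "claw": [0.085, 0.085, 0.085, 0.085, 0.085, 0.085, 0.085, 0.085]}}

```text
clock: 4.42
position: [160.0, -336.8, 317.5]
ee_rot: [-0.216, 0.975, -0.043, 0.008]
contact_force: [1.0, 0.4, 0.5]
gripper_width: 85.3
grasp_force: 0.0
```

>>> {"op": "carry_out", "data": {"slide": [[0, 0.06, 0], [0, 0.12, 0], [0, 0.18, 0]], "roll": [0, 0, 0], "claw": [0.085, 0.085, 0.085]}}

```text
clock: 4.8
position: [88.0, -183.8, 311.1]
ee_rot: [-0.214, 0.976, -0.037, 0.008]
contact_force: [2.1, 2.3, 1.8]
gripper_width: 85.1
grasp_force: 0.0
```

```bash
python3 - <<'E'
from h import *
s=read_state();print(s["clock"],s["joints"].round(3),s["position"].round(),toolT(s)[:3,:3].round(3))
E
```

```text
4.8 [-0.162 -0.433 -1.064  0.081 -0.899 -1.026] [  88. -184.  311.] [[-0.908 -0.417  0.032]
 [-0.418  0.906 -0.069]
 [ 0.    -0.076 -0.997]]
```

```bash
cat >> h.py <<'E'
G=154.7
def to(gp,s=None,off=G):
    """slide (m, tool axes) that brings the grasp point to gp"""
    T=toolT(s or read_state());return (T[:3,:3].T@(np.array(gp)-T[:3,3]-off*T[:3,2])/1000).round(4)
E
python3 - <<'E'
from h import *
print(to([550,-301,200]))
E
```

```text
[-0.3706 -0.2905 -0.0212]
```

>>> {"op": "carry_out", "data": {"slide": [[-0.045, -0.035, -0.003], [-0.09, -0.07, -0.006], [-0.135, -0.105, -0.01], [-0.185, -0.145, -0.012], [-0.235, -0.18, -0.015], [-0.28, -0.22, -0.018], [-0.325, -0.255, -0.02], [-0.37, -0.29, -0.021]], "roll": [-10, -20, -30, -40, -50, -60, -70, -80], "claw": [0.085, 0.085, 0.085, 0.085, 0.085, 0.085, 0.085, 0.085]}}

```text
clock: 5.8
position: [548.3, -289.4, 354.1]
ee_rot: [0.794, -0.606, 0.035, 0.018]
contact_force: [0.2, -0.1, 0.1]
gripper_width: 85.4
grasp_force: 0.0
```

>>> {"op": "carry_out", "data": {"slide": [[0, 0, 0], [0, 0, 0], [0, 0, 0], [0, 0, 0], [0, 0, 0], [0, 0, 0], [0, 0, 0], [0, 0, 0]], "roll": [-10, -20, -30, -40, -50, -60, -70, -75], "claw": [0.085, 0.085, 0.085, 0.085, 0.085, 0.085, 0.085, 0.085]}}

```text
clock: 6.8
position: [546.5, -288.9, 353.9]
ee_rot: [0.999, 0.001, 0.017, 0.035]
contact_force: [-0.1, -0.7, 0.4]
gripper_width: 85.2
grasp_force: 0.0
```

```bash
python3 - <<'E'
from h import *
s=read_state();p=get_image("wrist");save(p,"w1")
T=toolT(s);print(s["clock"],s["joints"].round(3),T.round(3))
P,M=cloud(p,s);X=P.reshape(-1,3)
m=(np.abs(X[:,2]-75)<4)&(np.hypot(X[:,0]-554,X[:,1]+301)<45);q=X[m]
print(len(q),q.min(0),q.max(0)) if len(q) else None
for k,z in (("cup_center",37.5),("cup_handle",53)):
    print(k,[(np.round(r["at"]),r["conf"],ray(p,r["at"],z,s).round()) for r in place_of(p,k)[:2]])
E
```

```text
6.8 [-0.213  0.399 -0.131  0.073 -0.994  1.748] [[ 9.99000e-01  2.00000e-03  3.40000e-02  5.46455e+02]
 [ 4.00000e-03 -9.98000e-01 -7.00000e-02 -2.88935e+02]
 [ 3.30000e-02  7.00000e-02 -9.97000e-01  3.53907e+02]
 [ 0.00000e+00  0.00000e+00  0.00000e+00  1.00000e+00]]
825 [ 521.46058764 -332.9418451    71.01354804] [ 588.56414986 -266.14945003   77.25322549]
cup_center [(array([249., 184.]), 0.94, array([ 557., -304.,   38.]))]
cup_handle []
```

View pics/w1.png

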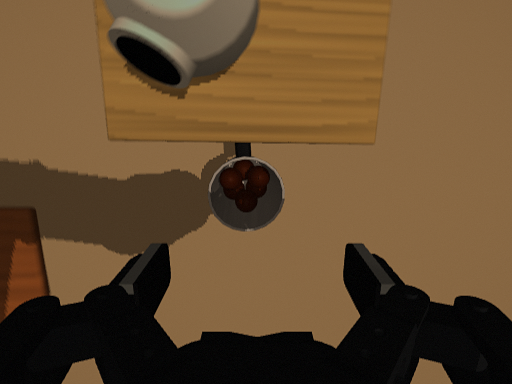

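The cup's rim is at (246,193) in the picture with its handle pointing straight to the rack at (243,150), and the fingers stand left and right of it. Next I go down to grasp.

```bash
python3 - <<'E'
from h import *
print(to([554,-301,115]),to([554,-301,45]))
E
```

```text
[ 0.     -0.0045  0.0843] [-0.0023 -0.0094  0.1541]
```

>>> {"op": "carry_out", "data": {"slide": [[0, -0.0045, 0.04], [0, -0.0045, 0.085], [-0.001, -0.007, 0.12], [-0.002, -0.009, 0.154], [-0.002, -0.009, 0.154]], "roll": [0, 0, 0, 0, 0], "claw": [0.085, 0.085, 0.085, 0.085, 0.085]}}

```text
clock: 7.58
position: [547.6, -290.3, 195.9]
ee_rot: [0.999, -0.001, 0.012, 0.034]
contact_force: [-0.5, 0.3, -0.8]
gripper_width: 85.4
grasp_force: 0.0
```

>>> {"op": "carry_out", "data": {"slide": [[0, 0, 0], [0, 0, 0], [0, 0, 0], [0, 0, 0], [0, 0, 0], [0, 0, 0]], "roll": [0, 0, 0, 0, 0, 0], "claw": [0.04, 0.04, 0.04, 0.04, 0.04, 0.04]}}

```text
clock: 8.32
position: [549.3, -290.4, 200.7]
ee_rot: [0.999, 0.0, 0.017, 0.035]
contact_force: [0.7, 2.1, 6.9]
gripper_width: 66.4
grasp_force: 65.9
```

>>> {"op": "carry_out", "data": {"slide": [[0, 0, -0.003], [-0.015, 0, -0.004], [-0.04, -0.001, -0.005], [-0.065, -0.001, -0.006], [-0.09, -0.002, -0.007], [-0.115, -0.002, -0.008], [-0.135, -0.002, -0.02], [-0.135, -0.002, -0.05]], "roll": [0, 0, 0, 0, 0, 0, 0, 0], "claw": [0.04, 0.04, 0.04, 0.04, 0.04, 0.04, 0.04, 0.04]}}

```text
clock: 9.32
position: [407.6, -284.6, 242.1]
ee_rot: [0.999, -0.001, 0.011, 0.033]
contact_force: [0.9, -0.2, -2.0]
gripper_width: 66.2
grasp_force: 66.7
```

```bash
python3 - <<'E'
from h import *
s=read_state();T=toolT(s);print(T.round(3),s["joints"].round(2))
print("board carry",to([454,0,130]),to([454,0,70]), "grip", T[:3,3]+G*T[:3,2])
E
```

```text
[[ 1.00000e+00 -4.00000e-03  2.10000e-02  4.07643e+02]
 [-2.00000e-03 -9.98000e-01 -6.60000e-02 -2.84560e+02]
 [ 2.20000e-02  6.60000e-02 -9.98000e-01  2.42123e+02]
 [ 0.00000e+00  0.00000e+00  0.00000e+00  1.00000e+00]] [-0.27  0.35 -0.56  0.1  -0.62  1.76]
board carry [ 0.0433 -0.2915 -0.0606] [ 0.042  -0.2954 -0.0007] grip [ 410.95472565 -294.74514065   87.79427459]
```

>>> {"op": "carry_out", "data": {"slide": [[0.005, -0.036, -0.03], [0.01, -0.072, -0.06], [0.016, -0.108, -0.06], [0.021, -0.145, -0.06], [0.027, -0.182, -0.06], [0.032, -0.22, -0.06], [0.038, -0.257, -0.06], [0.043, -0.294, -0.06]], "roll": [5, 15, 25.5, 36, 46.5, 57, 67.5, 78], "claw": [0.04, 0.04, 0.04, 0.04, 0.04, 0.04, 0.04, 0.04]}}

```text
clock: 10.32
position: [451.9, 12.8, 284.1]
ee_rot: [0.774, -0.632, 0.033, 0.018]
contact_force: [1.3, -0.1, -2.5]
gripper_width: 65.9
grasp_force: 67.0
```

>>> {"op": "carry_out", "data": {"slide": [[0, 0, 0], [0, 0, 0], [0, 0, 0]], "roll": [8, 12, 12], "claw": [0.04, 0.04, 0.04]}}

```text
clock: 10.7
position: [452.1, 11.9, 284.1]
ee_rot: [-0.707, 0.707, -0.034, -0.015]
contact_force: [0.5, 0.1, -2.6]
gripper_width: 65.7
grasp_force: 67.0
```

```bash
python3 - <<'E'
from h import *
s=read_state();T=toolT(s);print(T.round(3),s["joints"].round(2))
print("grip", T[:3,3]+G*T[:3,2])
for z in (213,): print(T[:3,:3].T@(np.array([454,15,z])-T[:3,3]))
p=get_image("top");P,M=cloud(p);X=P.reshape(-1,3)
s=p["img"][200:330,180:340];cv2.imwrite("pics/t2.png",cv2.resize(s[...,::-1],None,fx=4,fy=4))
E
```

```text
[[-1.00000e-03 -1.00000e+00  2.80000e-02  4.52083e+02]
 [-9.98000e-01 -1.00000e-03 -6.90000e-02  1.18520e+01]
 [ 6.90000e-02 -2.80000e-02 -9.97000e-01  2.84135e+02]
 [ 0.00000e+00  0.00000e+00  0.00000e+00  1.00000e+00]] [ 0.41  0.23 -0.62  0.11 -0.73 -0.49]
grip [456.37987526   1.11720258 129.86803693]
[-8.07846729e+00  5.85528363e-02  7.07711367e+01]
```

View pics/t2.png

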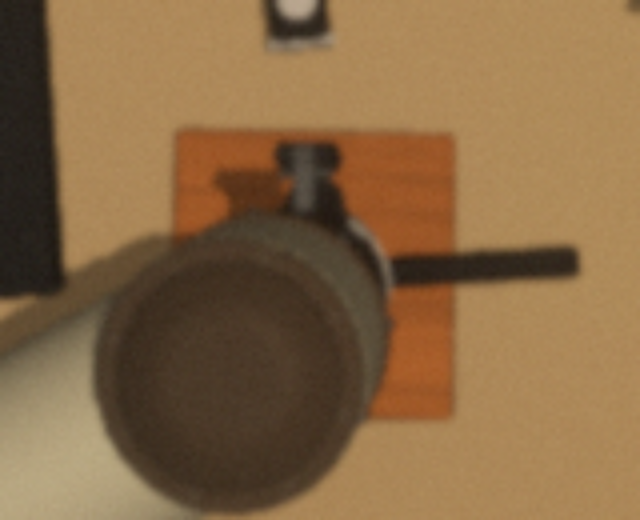

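The cup is held above the board with its handle to the right, at (480,265) in the crop. I lower it slowly.

>>> {"op": "carry_out", "data": {"slide": [[-0.003, 0, 0.03], [-0.006, 0, 0.055], [-0.007, 0, 0.062], [-0.008, 0, 0.066], [-0.008, 0, 0.066]], "roll": [0, 0, 0, 0, 0], "claw": [0.04, 0.04, 0.04, 0.04, 0.04]}}

```text
clock: 11.38
position: [455.5, 16.0, 218.9]
ee_rot: [-0.707, 0.707, -0.035, -0.013]
contact_force: [-0.5, 0.5, -2.2]
gripper_width: 65.9
grasp_force: 67.0
```

>>> {"op": "carry_out", "data": {"slide": [[0, 0, 0.003], [0, 0, 0.004]], "roll": [0, 0], "claw": [0.04, 0.04]}}

```text
clock: 11.62
position: [455.6, 15.7, 214.9]
ee_rot: [-0.707, 0.707, -0.035, -0.013]
contact_force: [-1.0, -0.4, 5.0]
gripper_width: 65.9
grasp_force: 66.4
```

>>> {"op": "carry_out", "data": {"slide": [[0, 0, 0.002], [0, 0, 0.002], [0, 0, 0.002], [0, 0, 0.002], [0, 0, 0.002], [0, 0, -0.04], [0, 0, -0.1], [0, 0, -0.16]], "roll": [0, 0, 0, 0, 0, 0, 0, 0], "claw": [0.068, 0.074, 0.085, 0.085, 0.085, 0.085, 0.085, 0.085]}}

```text
clock: 12.62
position: [450.2, 26.6, 375.6]
ee_rot: [-0.706, 0.707, -0.035, -0.014]
contact_force: [0.9, 0.3, -1.1]
gripper_width: 85.1
grasp_force: 0.0
```

```bash
python3 - <<'E'
from h import *
s=read_state();p=get_image("wrist");save(p,"w2")
T=toolT(s);print(s["clock"],s["joints"].round(3),T.round(3))
P,M=cloud(p,s);X=P.reshape(-1,3)
m=(np.abs(X[:,2]-87)<5)&(np.hypot(X[:,0]-455,X[:,1]-5)<45);q=X[m]
print(len(q),q.min(0),q.max(0))
m=(np.abs(X[:,2]-73)<5)&(np.abs(X[:,0]-455)<30)&(X[:,1]<-40)&(X[:,1]>-150);q=X[m]
if len(q): print("handle",len(q),q.min(0),q.max(0),np.polyfit(q[:,1],q[:,0],1))
E
```

```text
12.625 [ 0.442  0.107 -0.483  0.09  -0.986 -0.492] [[-1.00000e-03 -1.00000e+00  2.90000e-02  4.50189e+02]
 [-9.98000e-01 -1.00000e-03 -6.90000e-02  2.66480e+01]
 [ 6.90000e-02 -2.90000e-02 -9.97000e-01  3.75598e+02]
 [ 0.00000e+00  0.00000e+00  0.00000e+00  1.00000e+00]]
786 [434.4188433  -28.91278764  82.0068915 ] [499.8815476   37.66810273  89.30774378]
handle 1392 [ 465.81836668 -119.46295642   68.02487617] [484.98718028 -40.6885837   75.55729296] [-9.78177532e-02  4.68572726e+02]
```

View pics/w2.png

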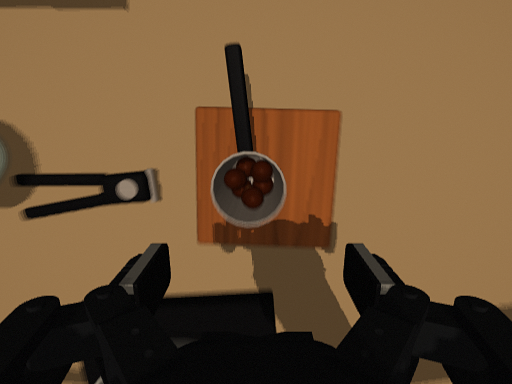

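The cup stands upright at about (249,188) on the board with all the nuts in it, handle pointing up the picture towards (234,48). To plan the tilt I'll fit the arm's kinematics from the recorded joint and pose pairs.

```bash
cat > kin.py <<'E'
import numpy as np
from scipy.optimize import least_squares
from scipy.spatial.transform import Rotation as R
LO=np.array([-3.14,-1.21,-1.07,-3.16,-2.99,-3.1]);HI=np.array([3.14,2.06,1.41,2.05,-.16,3.1])
Y=lambda a:R.from_euler('y',a).as_matrix();Z=lambda a:R.from_euler('z',a).as_matrix();X=lambda a:R.from_euler('x',a).as_matrix()
def fk(q,p,s4,s6):
    h,a,D,L1x,L1z,L2x,L2z,d,c=p
    A=Z(q[0]);B=A@Y(q[1]);C=B@Y(-q[2])
    W=A@[a,D,h]+B@[L1x,0,L1z]+C@[L2x,0,L2z]
    E=C@X(s4*q[3])@Y(-q[4])
    return W+E@[d,0,0],E@Y(np.pi/2)@Z(s6*q[5]+c)
D_=[([-.8764,.3855,.0066,-.0005,-1.19397,-.2586],[263.8,-566.4,403.7],[-.216080,.976375,.001014,-.000267]),
([-.963,1.152,1.408,.011,-1.786,-.170],[398.4,-854.2,374.7],[-.216,.976,-.021,.003]),
([-.965,1.217,1.408,.019,-1.679,-.168],[410.1,-876.1,315.6],[-.216,.975,-.042,.007]),
([-.941,.841,.578,.023,-1.222,-.201],[363.4,-774.5,307.4],[-.216,.975,-.044,.007]),
([-.162,-.433,-1.064,.081,-.899,-1.026],[88,-183.8,311.1],[-.214,.976,-.037,.008]),
([-.213,.399,-.131,.073,-.994,1.748],[546.5,-288.9,353.9],[.999,.001,.017,.035]),
([.442,.107,-.483,.09,-.986,-.492],[450.2,26.65,375.6],[-.706,.707,-.035,-.014])]
def fit():
    best=None
    for s4 in(1,-1):
        for s6 in(1,-1):
            for c in(0,1.57,3.14,-1.57):
                def res(p):
                    o=[]
                    for q,x,r in D_:
                        P,M=fk(q,p,s4,s6);o+=list((P-x)/5)+list((M-R.from_quat(r).as_matrix()).ravel()*40)
                    return o
                r=least_squares(res,[350,50,-160,30,350,350,0,100,c])
                if best is None or r.cost<best[0]: best=(r.cost,r.x,s4,s6,np.array(r.fun))
    return best
def ik(P,M,p,s4,s6,q0):
    f=lambda q:np.r_[(fk(q,p,s4,s6)[0]-P)/1000,.3*R.from_matrix(M.T@fk(q,p,s4,s6)[1]).as_rotvec()]
    return least_squares(f,np.clip(q0,LO+1e-3,HI-1e-3),bounds=(LO,HI))
E
cat > a.py <<'E'
from kin import *
b=fit();print(b[0],b[1].round(3),b[2],b[3]);print(b[4].reshape(7,12)[:,:3].round(2)*5);np.save("kin.npy",np.r_[b[1],b[2],b[3]])
E
python3 a.py
```

```text
1.621826147586908 [ 178.964   12.804 -159.177    3.122  558.963  411.6     -2.063  131.912
   -1.571] -1 -1
[[ 2.5  -2.05  5.95]
 [ 0.2   0.   -0.85]
 [ 0.    0.1  -1.25]
 [ 0.25  0.45  1.5 ]
 [ 1.25 -0.55  0.55]
 [-2.    0.05 -2.45]
 [-1.85 -1.5  -3.45]]
```

```bash
cat > b.py <<'E'
from kin import *
k=np.load("kin.npy");p,s4,s6=k[:9],k[9],k[10]
def Rt(phi,az,roll,flip):
    f=np.array([np.cos(az),np.sin(az),0]);z=np.sin(phi)*f+np.cos(phi)*np.array([0,0,-1.])
    y=np.cross([0,0,1.],f)*(-1 if flip else 1);x=np.cross(y,z)
    return np.c_[x,y,z]@Z(roll)
rng=np.random.default_rng(0)
def solve(g,M,seeds):
    best=None
    for q0 in seeds:
        r=ik(np.array(g)-154.7*M[:,2],M,p,s4,s6,q0)
        if r.cost<1e-7: 
            m=np.min(np.r_[r.x-LO,HI-r.x]); 
            if best is None or m>best[0]: best=(m,r.x)
    return best
seeds=[rng.uniform(LO,HI) for _ in range(25)]
az=np.deg2rad(95.6)
if __name__=="__main__":
  for phi in (60,70,80):
   for flip in (0,1):
    M=Rt(np.deg2rad(phi),az,0,flip);b=solve([475,-80,65],M,seeds)
    print(phi,flip,"board",b and (b[0].round(2),b[1].round(2)))
    if b:
      for roll in (0,150,-150):
        M2=Rt(np.deg2rad(phi),az,np.deg2rad(roll),flip)
        q=b[1].copy();q[5]-=np.deg2rad(roll)
        c=solve([555,200,190],M2,[q]+seeds[:6]);print("   pan",roll,c and (c[0].round(2),c[1].round(2)))
E
python3 b.py; python3 - <<'E'
# tilt simulation: J1 plane az 95, climb and see
import sys;sys.path.insert(0,'.')
from b import *
from h import read_state
for w in (.1,.25,.6):
  for pt in ([128,380,700],):
    q=np.array([.442,.107,-.483,.09,-.986,-.492]);P,M=fk(q,p,s4,s6)
    M=R.from_euler('z',60,degrees=True).as_matrix()@M
    q=ik(np.array(pt),M,p,s4,s6,[1.6,-.3,.5,0,-2,-.5]).x;print(w,q.round(2))
    for n in range(32):
        P,M=fk(q,p,s4,s6);az_=np.array([-.098,.995,0])
        d=np.array([0,0,1.]) if n<12 else -az_
        T=P+60*d
        f=lambda x:np.r_[(fk(x,p,s4,s6)[0]-T)/1000,w*R.from_matrix(M.T@fk(x,p,s4,s6)[1]).as_rotvec()]
        q=least_squares(f,np.clip(q,LO+1e-4,HI-1e-4),bounds=(LO,HI)).x
        if n%4==3:
            P,M=fk(q,p,s4,s6);print(n,P.round(),M[:,2].round(2),q.round(2))
E
```

```text
60 0 board (np.float64(0.7), array([-0.31,  0.76, -0.37, -0.99, -1.26,  1.15]))
   pan 0 (np.float64(0.71), array([ 0.2 ,  0.54, -0.36, -1.29, -1.11,  0.81]))
   pan 150 (np.float64(0.71), array([ 0.2 ,  0.54, -0.36, -1.29, -1.11, -1.81]))
   pan -150 (np.float64(0.24), array([ 0.2 ,  0.54, -0.36, -1.29, -1.11, -2.86]))
60 1 board (np.float64(0.7), array([-0.31,  0.76, -0.37, -0.99, -1.26, -2.  ]))
   pan 0 (np.float64(0.71), array([ 0.2 ,  0.54, -0.36, -1.29, -1.11, -2.34]))
   pan 150 (np.float64(0.71), array([ 0.2 ,  0.54, -0.36, -1.29, -1.11,  1.33]))
   pan -150 (np.float64(0.71), array([ 0.2 ,  0.54, -0.36, -1.29, -1.11,  0.28]))
70 0 board (np.float64(0.74), array([-0.34,  0.85, -0.33, -1.04, -1.41,  1.22]))
   pan 0 (np.float64(0.7), array([ 0.16,  0.62, -0.37, -1.42, -1.25,  0.95]))
   pan 150 (np.float64(0.7), array([ 0.16,  0.62, -0.37, -1.42, -1.25, -1.66]))
   pan -150 (np.float64(0.39), array([ 0.16,  0.62, -0.37, -1.42, -1.25, -2.71]))
70 1 board (np.float64(0.74), array([-0.34,  0.85, -0.33, -1.04, -1.41, -1.92]))
   pan 0 (np.float64(0.7), array([ 0.16,  0.62, -0.37,
[... 2162 characters left out ...]
 1.41  2.05 -2.36  1.77]
0.6 [ 1.68 -0.09  0.15  0.08 -1.83 -0.61]
3 [128. 380. 940.] [ 0.07 -0.01 -1.  ] [ 1.68  0.24  1.27  0.14 -2.61 -0.51]
7 [106. 310. 978.] [ 0.09  0.02 -1.  ] [ 1.79  0.21  1.41  0.25 -2.77 -0.51]
11 [ 88. 251. 997.] [ 0.1   0.04 -0.99] [ 1.95  0.12  1.41  0.38 -2.84 -0.53]
15 [165.  45. 997.] [ 0.08  0.03 -1.  ] [ 1.83 -0.2   1.15  0.37 -2.89 -0.42]
19 [ 174. -182.  967.] [ 0.1   0.04 -0.99] [ 1.58 -0.43  1.07  0.76 -2.99  0.23]
23 [ 173. -378.  903.] [ 0.16  0.07 -0.98] [ 1.55 -0.65  1.08  2.05 -2.96  1.56]
27 [ 158. -515.  805.] [ 0.23  0.12 -0.97] [ 1.51 -0.89  0.94  2.05 -2.89  1.62]
31 [ 145. -615.  717.] [ 0.33  0.18 -0.93] [ 1.48 -1.05  0.91  2.05 -2.79  1.68]
```

```bash
cat > sim.py <<'E'
from b import *
def row(q,Tp,TR,w):
    P,M=fk(q,p,s4,s6);d=Tp-P;n=np.linalg.norm(d)
    if n>62.5: d=d*62.5/n
    rv=R.from_matrix(TR@M.T).as_rotvec();m=np.linalg.norm(rv)
    if m>np.deg2rad(10.7): rv*=np.deg2rad(10.7)/m
    T=P+d;RT=R.from_rotvec(rv).as_matrix()@M
    f=lambda x:np.r_[(fk(x,p,s4,s6)[0]-T)/1000,w*R.from_matrix(RT.T@fk(x,p,s4,s6)[1]).as_rotvec()]
    return least_squares(f,np.clip(q,LO+1e-4,HI-1e-4),bounds=(LO,HI)).x
def call(q,slides,rolls,w):
    P0,M0=fk(q,p,s4,s6)
    for s,r in zip(slides,rolls): q=row(q,P0+M0@np.array(s)*1000,M0@Z(np.deg2rad(r)),w)
    return q
E
python3 - <<'E'
from sim import *
for w in (.05,.1,.15,.2,.3,.5,1):
    q=np.array([-.8764,.3855,.0066,-.0005,-1.194,-.2586])
    for c in ([.06,.12,.18,.24,.3,.36,.42,.42],[.06,.12,.18,.24,.3,.36,.42,.48]):
        q=call(q,[[0,-s,0] for s in c],[0]*8,w);P,M=fk(q,p,s4,s6);print(w,P.round(),M[:,2].round(3),q.round(2))
E
```

```text
0.05 [ 441. -944.  407.] [ 0.322 -0.689 -0.649] [-0.96  1.17  1.41  0.16 -0.96 -0.2 ]
0.05 [ 444. -952.  578.] [ 0.403 -0.862  0.307] [-0.96  1.12  1.41  1.71 -0.17 -1.66]
0.1 [ 432. -925.  399.] [ 0.265 -0.568 -0.779] [-0.96  1.16  1.41  0.12 -1.16 -0.18]
0.1 [ 451. -965.  525.] [ 0.422 -0.903  0.079] [-0.96  1.14  1.41  0.75 -0.25 -0.72]
0.15 [ 417. -894.  388.] [ 0.162 -0.348 -0.923] [-0.96  1.15  1.41  0.07 -1.44 -0.17]
0.15 [ 448. -960.  433.] [ 0.379 -0.811 -0.446] [-0.96  1.17  1.41  0.23 -0.72 -0.25]
0.2 [ 407. -871.  380.] [ 0.082 -0.175 -0.981] [-0.96  1.15  1.41  0.03 -1.64 -0.17]
0.2 [ 425. -911.  358.] [ 0.186 -0.398 -0.898] [-0.97  1.19  1.41  0.08 -1.35 -0.17]
0.3 [ 401. -858.  377.] [ 0.036 -0.077 -0.996] [-0.96  1.15  1.41  0.01 -1.75 -0.17]
0.3 [ 413. -885.  323.] [ 0.074 -0.159 -0.985] [-0.97  1.21  1.41  0.03 -1.6  -0.17]
0.5 [ 398. -852.  375.] [ 0.012 -0.026 -1.   ] [-0.96  1.15  1.41  0.01 -1.8  -0.17]
0.5 [ 409. -875.  308.] [ 0.026 -0.055 -0.998] [-0.97  1.22  1.41  0.01 -1.7  -0.17]
1 [ 397. -850.  374.] [ 0.002 -0.005 -1.   ] [-0.96  1.15  1.41  0.   -1.82 -0.17]
1 [ 407. -871.  302.] [ 0.006 -0.012 -1.   ] [-0.97  1.23  1.41  0.   -1.74 -0.17]
```

```bash
cat > c.py <<'E'
from sim import *
w=.4
qc=np.array([.442,.107,-.483,.09,-.986,-.492])
P,M0=fk(qc,p,s4,s6)
for el in (20,45,65):
 for aim in (0,20,40):
  j1=np.deg2rad(95);el_=np.deg2rad(el)
  f=np.array([np.cos(j1),np.sin(j1),0]);sh=Z(j1)@p[[1,2,0]]
  # stretched wrist approx at 0.93 of reach
  q0=[j1,np.pi/2-el_-.35,.75,0,-1.9,0]
  P,M=fk(q0,p,s4,s6);yaw=0
  MM=R.from_euler('z',70,degrees=True).as_matrix()@M0
  r=ik(P,MM,p,s4,s6,np.array(q0));q=r.x
  out=[]
  for n in range(6):
    P,M=fk(q,p,s4,s6)
    e=np.deg2rad(el+aim);d=M.T@(np.cos(e)*f+np.sin(e)*np.array([0,0,1]))
    q=call(q,[d*.06*(i+1) for i in range(8)],[0]*8,w)
    z=fk(q,p,s4,s6)[1][:,2];out.append((round(np.degrees(np.arccos(-z[2]))),round(np.degrees(np.arctan2(z[1],z[0])))))
  print(el,aim,out,q.round(2),fk(q,p,s4,s6)[0].round())
E
python3 c.py
```

```text
20 0 [(5, 34), (7, 52), (10, 62), (13, 68), (15, 73), (18, 76)] [ 1.79  1.13  1.41  0.14 -1.56 -0.54] [-38. 969. 398.]
20 20 [(5, 32), (7, 50), (10, 60), (12, 66), (15, 70), (17, 73)] [ 1.82  0.84  1.41  0.16 -1.88 -0.52] [-25. 832. 643.]
20 40 [(5, 30), (7, 47), (9, 56), (11, 62), (13, 66), (15, 69)] [ 1.87  0.55  1.41  0.21 -2.21 -0.5 ] [ -6. 629. 839.]
45 0 [(5, 27), (7, 43), (9, 54), (11, 61), (13, 66), (15, 69)] [ 1.84  0.69  1.41  0.18 -2.07 -0.51] [-17. 732. 751.]
45 20 [(5, 25), (6, 39), (8, 48), (10, 55), (11, 59), (13, 63)] [ 1.93  0.4   1.41  0.25 -2.41 -0.5 ] [  3. 506. 912.]
45 40 [(5, 22), (6, 34), (7, 41), (8, 45), (9, 48), (10, 51)] [ 2.29  0.08  1.41  0.59 -2.82 -0.49] [  29.  244. 1005.]
65 0 [(5, 19), (6, 31), (7, 40), (8, 47), (10, 52), (11, 56)] [ 1.97  0.34  1.41  0.28 -2.52 -0.5 ] [  8. 450. 937.]
65 20 [(5, 16), (6, 24), (7, 30), (7, 34), (8, 37), (9, 40)] [ 2.59 -0.01  1.41  0.96 -2.96 -0.42] [  33.  189. 1014.]
65 40 [(5, 13), (5, 17), (6, 26), (6, 27), (7, 27), (7, 25)] [ 0.87 -0.05  1.41  0.24 -2.92  0.58] [ 158.  -70. 1015.]
```

```bash
nproc; cat > d.py <<'E'
from sim import *
from multiprocessing import Pool
w=.4
qc=np.array([.442,.107,-.483,.09,-.986,-.492]);P_,M0=fk(qc,p,s4,s6)
def trial(seed):
    g=np.random.default_rng(seed)
    for _ in range(40):
        q=g.uniform(LO,HI);q[3]=g.normal()*.1;q[4]=q[1]-q[2]-np.pi/2
        if not LO[4]<q[4]<HI[4]: continue
        P,M=fk(q,p,s4,s6)
        if P[2]>300 and np.hypot(*P[:2])>200: break
    else: return None
    q0=q.copy();d=g.normal(size=3);d/=np.linalg.norm(d);rr=g.choice([0,0,85,-85])
    hist=[];zmin=1e9
    for n in range(3):
        P,M=fk(q,p,s4,s6)
        q=call(q,[M.T@d*.06*(i+1) for i in range(8)],[rr*(i+1)/8 for i in range(8)],w)
        P,M=fk(q,p,s4,s6);zmin=min(zmin,P[2]+173*M[2,2],P[2]);hist.append(round(np.degrees(np.arccos(np.clip(-M[2,2],-1,1)))))
    return hist[-1],hist,zmin,q0.round(2),d.round(2),rr,q.round(2),P.round(),M[:,2].round(2)
if __name__=="__main__":
    with Pool() as P: r=[x for x in P.map(trial,range(2500)) if x and x[2]>40]
    r.sort(key=lambda x:-x[0])
    for x in r[:18]: print(*x[1:])
E
export OMP_NUM_THREADS=1; time timeout 500 python3 d.py
```

```text
4
[23, 54, 78] 334.15958773172304 [-0.34  0.02 -0.43  0.11 -1.13  2.35] [-0.03 -0.94  0.35] -85 [-1.02  0.73  0.35  2.05 -0.34  3.1 ] [ 301. -863.  409.] [ 0.24 -0.95 -0.21]
[26, 51, 76] 559.1207426748381 [-0.86 -0.06  0.28 -0.11 -1.91  2.7 ] [ 0.1  -0.99 -0.06] -85 [-1.16  0.96  1.41 -1.72 -2.41  3.1 ] [ 235. -713.  646.] [ 0.32  0.92 -0.24]
[19, 48, 74] 331.11542474604494 [-2.62 -0.19 -0.71  0.03 -1.05 -2.72] [-0.2  -0.86  0.47] 85 [-2.23  0.42 -0.02 -1.98 -0.37 -3.1 ] [-542. -509.  471.] [-0.29 -0.92 -0.28]
[26, 55, 71] 606.2555908765943 [ 0.64  0.2   1.41 -0.05 -2.77  2.52] [ 0.91 -0.35 -0.21] -85 [-0.02  0.92  1.41 -3.07 -2.99  3.1 ] [ 695. -172.  664.] [-0.94  0.03 -0.33]
[29, 49, 71] 357.0556224355413 [ 1.65  0.12 -0.57  0.24 -0.88  2.42] [ 0.67 -0.14  0.73] -85 [ 1.42 -0.09 -0.76  1.73 -0.82  3.1 ] [307. 323. 433.] [ 0.81  0.49 -0.33]
[14, 39, 70] 348.45966083466254 [ 0.28  0.27 -0.37  0.04 -0.94  2.09] [ 0.24 -0.81  0.53] -85 [-0.28  0.45  0.12  1.41 -0.7   3.1 ] [ 640. -440.  502.] [ 0.48 -0.81 -0.34]
[23, 49, 70] 482.7096357846809 [-3.06  0.69  1.15  0.05 -2.03 -2.63] [-0.
[... 1295 characters left out ...]
 63] 616.0293962707512 [ 1.87  0.45  1.34  0.04 -2.47 -1.42] [-0.94 -0.33 -0.12] 85 [ 3.13  0.86  1.41  2.05 -2.99 -3.1 ] [-672.  185.  695.] [ 0.88  0.12 -0.46]
[31, 52, 62] 619.790127167852 [ 1.12  0.27  1.04  0.12 -2.33 -2.3 ] [-0.8   0.6  -0.04] 85 [ 2.15  0.85  1.41  2.05 -2.99 -3.1 ] [-222.  656.  700.] [ 0.59 -0.66 -0.47]
[20, 41, 62] 547.9123817296925 [ 1.57  0.54  0.77 -0.   -1.8   3.04] [0.57 0.53 0.63] -85 [ 1.36  0.64  1.41 -1.69 -2.43  3.1 ] [189. 543. 846.] [-0.75 -0.46 -0.47]
[18, 45, 62] 608.6390974260131 [ 0.01  0.12 -0.03  0.02 -1.42 -2.36] [0.6  0.43 0.68] 85 [ 0.54  0.58  1.41  2.05 -2.6  -3.1 ] [543.  72. 884.] [-0.41 -0.78 -0.47]
real	2m3.299s
user	8m6.729s
sys	0m0.125s
```

```bash
cat > mpc.py <<'E'
from sim import *
from multiprocessing import Pool
import sys
w=.4;PH=np.deg2rad(70)
zt=np.r_[np.sin(PH)*np.cos(az),np.sin(PH)*np.sin(az),-np.cos(PH)]
def ok(q):
    P,M=fk(q,p,s4,s6);W=P-132*M[:,2]
    return min(P[2]+173*M[2,2],P[2])>220 and W[2]>200 and np.hypot(*P[:2])>230 and q[4]>-2.8
def ang(q): return np.degrees(np.arccos(np.clip(fk(q,p,s4,s6)[1][:,2]@zt,-1,1)))
def run(a):
    seed,q,pre,npush=a
    g=np.random.default_rng(seed);s=g.choice([-1,1]) if pre else g.choice([-1,0,1]);plan=[];best=(999,)
    def do(q,sl,ro):
        sl=np.round(sl,2);ro=round(float(ro));plan.append((sl.tolist(),ro))
        for i in range(8):
            pass
        return call(q,[sl*(i+1)/8 for i in range(8)],[ro*(i+1)/8 for i in range(8)],w)
    for n in range(pre):
        if n==0:
            P,M=fk(q,p,s4,s6);d=g.uniform([-300,-300,-50],[200,300,400]);d*=min(1,480/np.linalg.norm(d));sl=M.T@d/1000
        else: sl=np.zeros(3)
        q=do(q,sl,85*s)
        if not ok(q): return best
    d=g.normal(size=3);d/=np.linalg.norm(d);mag=g.choice([.1,.25,.48]);
    for n in range(npush):
        P,M=fk(q,p,s4,s6);q=do(q,M.T@d*mag,85*s*(1 if pre else g.uniform(.2,1)))
        if not ok(q): return best
        a=ang(q)+1.5*len(plan)
        if a<best[0]: best=(a,list(plan),q)
        if g.random()<.4: d=d+g.normal(size=3)*.5;d/=np.linalg.norm(d)
    return best
def search(q,pre,npush,N,seed=0):
    with Pool() as P: r=P.map(run,[(seed*100000+i,q,pre,npush) for i in range(N)],chunksize=8)
    r=sorted([x for x in r if x[0]<900],key=lambda x:x[0])[:4]
    for x in r:
        print("score %.1f ang %.1f q"%(x[0],ang(x[2])),x[2].round(2),"P",fk(x[2],p,s4,s6)[0].round())
        for s in x[1]: print("    ",np.round(s[0],3).tolist(),s[1])
    return r
if __name__=="__main__":
    from bench import read_state
    s=read_state();q=np.array(s["joints"]);print(s["clock"],q.round(3),"ang now",ang(q).round(1),R.from_quat(s["ee_rot"]).as_matrix()[:,2].round(3))
    search(q,int(sys.argv[1]),int(sys.argv[2]),int(sys.argv[3]))
E
OMP_NUM_THREADS=1 timeout 560 python3 mpc.py 2 4 2400
```

```text
12.675 [ 0.442  0.098 -0.471  0.094 -0.99  -0.492] ang now 74.0 [ 0.046 -0.065 -0.997]
score 12.2 ang 3.2 q [ 1.63 -0.04 -0.56 -3.16 -0.21 -3.1 ] P [134. 483. 489.]
     [-0.28, 0.25, -0.2] 85
     [0.0, 0.0, 0.0] 85
     [0.09, 0.04, -0.03] 85
     [0.1, 0.02, 0.01] 85
     [0.08, -0.03, 0.05] 85
     [0.01, -0.07, 0.07] 85
score 12.7 ang 6.7 q [ 1.17  0.08 -0.65 -1.94 -0.52 -3.1 ] P [273. 390. 403.]
     [-0.28, 0.17, -0.09] 85
     [0.0, 0.0, 0.0] 85
     [0.08, 0.05, -0.03] 85
     [0.1, -0.0, -0.02] 85
score 12.9 ang 6.9 q [ 0.76  0.13 -0.23 -1.26 -0.8  -3.1 ] P [445. 328. 526.]
     [-0.27, -0.11, -0.05] 85
     [0.0, 0.0, 0.0] 85
     [0.18, -0.01, -0.18] 85
     [0.23, -0.02, -0.09] 85
score 14.1 ang 8.1 q [ 0.7   0.01 -0.68 -1.53 -0.79 -3.1 ] P [354. 212. 415.]
     [-0.29, 0.08, -0.05] 85
     [0.0, 0.0, 0.0] 85
     [0.01, -0.04, -0.09] 85
     [0.06, -0.05, -0.06] 85
```

The fit reproduces the observed behaviour. Rolling on past the last joint's stop tilts the tool quickly, so I follow that plan.

>>> {"op": "carry_out", "data": {"slide": [[-0.034, -0.014, -0.02], [-0.068, -0.028, -0.04], [-0.1, -0.04, -0.05], [-0.135, -0.055, -0.05], [-0.17, -0.07, -0.05], [-0.2, -0.08, -0.05], [-0.235, -0.095, -0.05], [-0.27, -0.11, -0.05]], "roll": [10.6, 21.2, 31.9, 42.5, 53, 63.7, 74.4, 85], "claw": [0.085, 0.085, 0.085, 0.085, 0.085, 0.085, 0.085, 0.085]}}

```text
clock: 13.68
position: [559.8, 300.5, 407.8]
ee_rot: [-0.04, 0.998, -0.035, 0.013]
contact_force: [-0.3, -0.3, 1.2]
gripper_width: 85.0
grasp_force: 0.0
```

>>> {"op": "carry_out", "data": {"slide": [[0, 0, 0], [0, 0, 0], [0, 0, 0], [0, 0, 0], [0, 0, 0], [0, 0, 0], [0, 0, 0], [0, 0, 0]], "roll": [10.6, 21.2, 31.9, 42.5, 53, 63.7, 74.4, 85], "claw": [0.085, 0.085, 0.085, 0.085, 0.085, 0.085, 0.085, 0.085]}}

```text
clock: 14.68
position: [611.1, 203.0, 394.7]
ee_rot: [0.484, 0.874, 0.029, -0.041]
contact_force: [0.4, 0.9, 0.4]
gripper_width: 85.1
grasp_force: 0.0
```

```bash
OMP_NUM_THREADS=1 timeout 400 python3 mpc.py 0 3 2000
```

```text
14.675 [ 0.55   0.426  0.087 -0.106 -1.222 -3.096] ang now 64.6 [-0.043  0.091 -0.995]
score 7.4 ang 2.9 q [ 0.81  0.49  0.32 -1.18 -0.84 -3.1 ] P [577. 503. 551.]
     [0.32, 0.32, -0.15] 62
     [0.42, 0.0, -0.23] 51
     [0.39, 0.28, 0.02] 49
score 9.5 ang 5.0 q [ 1.58  0.27 -0.22 -3.16 -0.16 -3.03] P [152. 656. 478.]
     [0.44, -0.09, -0.18] 70
     [0.46, -0.15, 0.02] 68
     [0.33, -0.33, 0.12] 69
score 10.5 ang 6.0 q [ 0.7   0.08 -0.13 -1.32 -0.83 -3.1 ] P [460. 300. 601.]
     [0.1, 0.13, -0.19] 78
     [0.21, -0.06, -0.11] 65
     [0.24, -0.06, -0.05] 84
score 12.4 ang 7.9 q [ 0.77  0.04 -0.31 -1.24 -0.89 -3.1 ] P [396. 296. 535.]
     [0.23, 0.08, -0.07] 44
     [0.19, -0.09, -0.13] 22
     [0.21, -0.09, -0.09] 62
```

>>> {"op": "carry_out", "data": {"slide": [[0.04, 0.04, -0.019], [0.08, 0.08, -0.0375], [0.12, 0.12, -0.056], [0.16, 0.16, -0.075], [0.2, 0.2, -0.094], [0.24, 0.24, -0.1125], [0.28, 0.28, -0.131], [0.32, 0.32, -0.15]], "roll": [7.75, 15.5, 23.25, 31, 38.75, 46.5, 54.25, 62], "claw": [0.085, 0.085, 0.085, 0.085, 0.085, 0.085, 0.085, 0.085]}}

```text
clock: 15.68
position: [687.8, 73.5, 337.1]
ee_rot: [0.636, 0.749, 0.141, -0.124]
contact_force: [0.3, 0.4, 0.0]
gripper_width: 84.7
grasp_force: 0.0
```

```bash
OMP_NUM_THREADS=1 timeout 400 python3 mpc.py 0 2 2400
```

```text
15.675 [ 0.256  0.544  0.224 -0.397 -1.187 -3.096] ang now 48.4 [-0.007  0.369 -0.929]
score 19.5 ang 16.5 q [ 1.3   0.18 -0.47 -1.97 -0.16 -3.1 ] P [284. 495. 406.]
     [0.44, -0.18, -0.05] 62
     [0.25, -0.4, 0.1] 19
score 19.8 ang 16.8 q [ 1.32  0.05 -0.58 -2.78 -0.16 -3.1 ] P [271. 437. 435.]
     [0.41, -0.24, -0.09] 70
     [0.28, -0.39, 0.03] 68
score 20.9 ang 17.9 q [ 0.42  0.12 -0.3  -1.25 -0.85 -3.1 ] P [505. 152. 502.]
     [0.19, -0.09, -0.13] 31
     [0.22, -0.09, -0.08] 55
score 21.3 ang 18.3 q [ 0.45 -0.07 -0.63 -1.26 -0.82 -3.1 ] P [378. 106. 443.]
     [0.26, -0.34, -0.21] 28
     [0.44, -0.19, -0.07] 51
```

>>> {"op": "carry_out", "data": {"slide": [[0.024, -0.011, -0.016], [0.048, -0.022, -0.032], [0.071, -0.034, -0.049], [0.095, -0.045, -0.065], [0.119, -0.056, -0.081], [0.143, -0.068, -0.098], [0.166, -0.079, -0.114], [0.19, -0.09, -0.13]], "roll": [3.9, 7.8, 11.6, 15.5, 19.4, 23.3, 27.1, 31], "claw": [0.085, 0.085, 0.085, 0.085, 0.085, 0.085, 0.085, 0.085]}}

```text
clock: 16.68
position: [535.7, -71.2, 292.0]
ee_rot: [0.76, 0.601, 0.169, -0.182]
contact_force: [0.1, -0.4, 0.2]
gripper_width: 85.1
grasp_force: 0.0
```

```bash
OMP_NUM_THREADS=1 timeout 400 python3 mpc.py 0 2 2400
```

```text
16.675 [ 0.006  0.376 -0.145 -0.575 -1.079 -3.096] ang now 41.9 [ 0.039  0.48  -0.877]
score 27.5 ang 24.5 q [ 0.49  0.24 -0.15 -0.92 -0.87 -3.1 ] P [551. 207. 475.]
     [0.46, -0.13, 0.04] 0
     [0.45, -0.03, -0.17] 0
score 28.4 ang 25.4 q [ 0.55  0.67  0.25 -0.93 -0.79 -3.1 ] P [726. 346. 356.]
     [0.47, 0.07, 0.07] 0
     [0.44, 0.13, 0.14] 0
score 28.5 ang 25.5 q [ 0.89  0.37 -0.29 -1.19 -0.43 -3.1 ] P [476. 417. 351.]
     [0.42, -0.24, 0.0] 0
     [0.44, -0.05, 0.19] 0
score 28.6 ang 25.6 q [ 0.46  0.53  0.22 -0.86 -0.93 -3.1 ] P [700. 259. 441.]
     [0.48, 0.04, -0.02] 0
     [0.46, 0.12, 0.05] 0
```

```bash
cat > e.py <<'E'
from sim import *
S=[([.55,.426,.087,-.106,-1.222,-3.096],[.32,.32,-.15],62,"actual 688 74 337 z -.007 .369 -.929 q .256 .544 .224 -.397 -1.187"),
([.256,.544,.224,-.397,-1.187,-3.096],[.19,-.09,-.13],31,"actual 536 -71 292 z .039 .48 -.877 q .006 .376 -.145 -.575 -1.079"),
([.442,.098,-.471,.094,-.99,-.492],None,0,"actual 611 203 395 z -.043 .091 -.995 q .55 .426 .087 -.106 -1.222")]
for q0,sl,ro,a in S:
    print(a)
    for w in (.2,.3,.4,.6,1):
        q=np.array(q0)
        if sl is None:
            q=call(q,[np.array([-.27,-.11,-.05])*(i+1)/8 for i in range(8)],[85*(i+1)/8 for i in range(8)],w)
            q=call(q,[np.zeros(3)]*8,[85*(i+1)/8 for i in range(8)],w)
        else: q=call(q,[np.array(sl)*(i+1)/8 for i in range(8)],[ro*(i+1)/8 for i in range(8)],w)
        P,M=fk(q,p,s4,s6);print("  ",w,P.round(),M[:,2].round(3),q.round(2))
E
python3 e.py
```

```text
actual 688 74 337 z -.007 .369 -.929 q .256 .544 .224 -.397 -1.187
   0.2 [699. 552. 556.] [ 0.105  0.311 -0.944] [ 0.83  0.95  1.41 -0.13 -1.72 -3.1 ]
   0.3 [711. 471. 519.] [-0.039  0.35  -0.936] [ 0.73  0.79  0.97 -0.29 -1.54 -3.1 ]
   0.4 [714. 365. 465.] [-0.068  0.384 -0.921] [ 0.61  0.67  0.6  -0.37 -1.34 -3.1 ]
   0.6 [705. 142. 369.] [-0.037  0.353 -0.935] [ 0.36  0.57  0.19 -0.39 -1.12 -3.1 ]
   1 [ 610. -213.  304.] [-0.005  0.204 -0.979] [-0.13  0.52 -0.06 -0.24 -1.03 -3.1 ]
actual 536 -71 292 z .039 .48 -.877 q .006 .376 -.145 -.575 -1.079
   0.2 [594. 173. 574.] [ 0.02   0.662 -0.749] [ 0.41  0.27  0.17 -0.7  -1.2  -3.1 ]
   0.3 [595. 159. 558.] [ 0.024  0.655 -0.755] [ 0.39  0.27  0.14 -0.7  -1.19 -3.1 ]
   0.4 [601. 101. 488.] [ 0.035  0.606 -0.794] [ 0.3   0.3   0.01 -0.68 -1.12 -3.1 ]
   0.6 [574. -21. 348.] [ 0.037  0.494 -0.869] [ 0.13  0.37 -0.24 -0.64 -0.95 -3.1 ]
   1 [536. -91. 271.] [ 0.011  0.409 -0.913] [ 0.03  0.42 -0.38 -0.58 -0.84 -3.1 ]
actual 611 203 395 z -.043 .091 -.995 q .55 .426 .087 -.106 -1.222
   0.2 [564. 291. 416.] [-0.052  0.099 -0.994] [ 0.71  0.39  0.03 -0.12 -1.19 -3.1 ]
   0.3 [571. 281. 414.] [-0.047  0.096 -0.994] [ 0.69  0.4   0.03 -0.11 -1.18 -3.1 ]
   0.4 [580. 267. 411.] [-0.04   0.09  -0.995] [ 0.66  0.4   0.04 -0.1  -1.18 -3.1 ]
   0.6 [605. 221. 408.] [-0.021  0.069 -0.997] [ 0.59  0.41  0.05 -0.07 -1.18 -3.1 ]
   1 [658.  93. 423.] [ 0.022  0.001 -1.   ] [ 0.38  0.44  0.12  0.01 -1.24 -3.1 ]
```

```bash
sed -i 's/^w=.4/w=.6/; s/>220 and/>170 and/' mpc.py; OMP_NUM_THREADS=1 timeout 570 python3 mpc.py 0 3 3000
```

```text
16.675 [ 0.006  0.376 -0.145 -0.575 -1.079 -3.096] ang now 41.9 [ 0.039  0.48  -0.877]
score 30.3 ang 25.8 q [-1.81  0.94  1.41  0.87 -2.59 -3.1 ] P [-386. -682.  599.]
     [-0.31, -0.24, -0.28] 83
     [-0.35, 0.03, -0.33] 79
     [-0.32, 0.23, -0.27] 77
score 33.9 ang 29.4 q [ 0.76  0.48 -0.23 -1.09 -0.5  -3.1 ] P [544. 376. 309.]
     [0.24, -0.05, 0.04] 0
     [0.24, -0.03, 0.06] 0
     [0.24, -0.02, 0.08] 0
score 34.1 ang 29.6 q [ 0.55  0.59  0.02 -0.93 -0.71 -3.1 ] P [668. 305. 320.]
     [0.48, 0.04, -0.02] 0
     [0.47, 0.07, 0.01] 0
     [0.47, 0.1, 0.05] 0
score 34.2 ang 29.7 q [ 0.47  0.23 -0.32 -0.9  -0.8  -3.1 ] P [522. 167. 410.]
     [0.46, -0.13, 0.04] 0
     [0.43, -0.06, -0.2] 0
     [0.45, -0.04, -0.17] 0
```

```bash
sed -i 's/bounds=(LO,HI)).x$/bounds=(LO,HI),ftol=1e-5,xtol=1e-5,gtol=1e-6,max_nfev=12).x/' sim.py; cat > cem.py <<'E'
from mpc import *
import time
w=.6
def ev(a):
    q,v=a;best=999;tot=0
    for n in range(len(v)//4):
        sl=v[4*n:4*n+3];m=np.linalg.norm(sl);sl=sl*min(1,.48/m);ro=np.clip(v[4*n+3],-85,85)
        P,M=fk(q,p,s4,s6);sl=M.T@sl
        q=call(q,[sl*(i+1)/8 for i in range(8)],[ro*(i+1)/8 for i in range(8)],w)
        if not ok(q): return best+(20 if best<900 else 0)
        a=ang(q)+1.5*(n+1)
        best=min(best,a)
    return best
if __name__=="__main__":
    from bench import read_state
    s=read_state();q=np.array(s["joints"]);print(s["clock"],q.round(3),"ang",ang(q).round(1))
    n=int(sys.argv[1]);T=float(sys.argv[2]);g=np.random.default_rng(1);t0=time.time()
    with Pool() as pool:
        V=[np.ravel([np.r_[g.normal(size=3)*.3,g.choice([0,60,85,-85])] for _ in range(n)]) for _ in range(700)]
        E=np.array(pool.map(ev,[(q,v) for v in V],chunksize=8))
        while time.time()-t0<T:
            o=np.argsort(E)[:30];V=[V[i] for i in o];E=E[o]
            N=[]
            for _ in range(160):
                a=V[int(30*g.random()**2)];b=V[g.integers(30)];c=V[g.integers(30)]
                N.append(a+g.uniform(0,.6)*(b-c)+g.normal(size=len(a))*np.tile([.04,.04,.04,8],n)*g.choice([.3,1]))
            V+=N;E=np.r_[E,pool.map(ev,[(q,v) for v in N],chunksize=4)]
    v=V[np.argmin(E)];print("best",E.min())
    for k in range(n):
        sl=v[4*k:4*k+3];sl=sl*min(1,.48/np.linalg.norm(sl));ro=np.clip(v[4*k+3],-85,85);P,M=fk(q,p,s4,s6)
        st=M.T@sl;q=call(q,[st*(i+1)/8 for i in range(8)],[ro*(i+1)/8 for i in range(8)],w)
        print("tool slide",st.round(3),"roll",ro.round(),"world",sl.round(2),"-> ang",ang(q).round(1),fk(q,p,s4,s6)[1][:,2].round(2),fk(q,p,s4,s6)[0].round(),q.round(2))
E
OMP_NUM_THREADS=1 timeout 560 python3 cem.py 4 270
```

```text
16.675 [ 0.006  0.376 -0.145 -0.575 -1.079 -3.096] ang 41.9
best 14.02397169586531
tool slide [ 0.423 -0.226  0.005] roll -85.0 world [-0.13  0.41  0.21] -> ang 41.9 [ 0.04  0.48 -0.88] [456. 318. 589.] [ 0.83  0.12  0.06 -0.33 -1.12 -2.63]
tool slide [ 0.205  0.434 -0.014] roll 85.0 world [-0.06  0.41  0.24] -> ang 26.2 [-0.04  0.69 -0.72] [526. 381. 527.] [ 0.76  0.3   0.09 -0.72 -0.94 -3.1 ]
tool slide [ 0.394  0.192 -0.195] roll 85.0 world [-0.    0.18  0.44] -> ang 13.7 [ 0.08  0.87 -0.49] [472. 368. 403.] [ 0.81  0.28 -0.35 -1.6  -0.57 -3.1 ]
tool slide [ 0.101 -0.437  0.171] roll 1.0 world [-0.35  0.3   0.13] -> ang 8.0 [-0.    0.9  -0.44] [242. 603. 452.] [ 1.41  0.27 -0.26 -1.95 -0.16 -3.1 ]
```

>>> {"op": "carry_out", "data": {"slide": [[0.053, -0.028, 0], [0.106, -0.056, 0], [0.16, -0.085, 0], [0.21, -0.113, 0], [0.265, -0.141, 0], [0.317, -0.17, 0], [0.37, -0.198, 0.005], [0.423, -0.226, 0.005]], "roll": [-10.6, -21.2, -31.9, -42.5, -53, -63.7, -74.4, -85], "claw": [0.085, 0.085, 0.085, 0.085, 0.085, 0.085, 0.085, 0.085]}}

```text
clock: 17.68
position: [408.2, 340.2, 506.2]
ee_rot: [0.151, 0.957, 0.249, -0.02]
contact_force: [1.7, 0.9, 0.4]
gripper_width: 85.2
grasp_force: 0.0
```

>>> {"op": "carry_out", "data": {"slide": [[0.026, 0.054, -0.002], [0.051, 0.108, -0.004], [0.077, 0.163, -0.005], [0.102, 0.217, -0.007], [0.128, 0.271, -0.009], [0.154, 0.325, -0.01], [0.18, 0.38, -0.012], [0.205, 0.434, -0.014]], "roll": [10.6, 21.2, 31.9, 42.5, 53, 63.7, 74.4, 85], "claw": [0.085, 0.085, 0.085, 0.085, 0.085, 0.085, 0.085, 0.085]}}

```text
clock: 18.68
position: [495.8, 368.9, 424.8]
ee_rot: [0.492, 0.776, 0.321, -0.227]
contact_force: [-0.5, 0.4, -0.6]
gripper_width: 85.0
grasp_force: 0.0
```

```bash
OMP_NUM_THREADS=1 timeout 560 python3 cem.py 3 130
```

```text
18.675 [ 0.711  0.303  0.111 -0.766 -0.968 -3.096] ang 23.8
best 4.546662223688694
tool slide [0.412 0.244 0.036] roll -57.0 world [0.05 0.36 0.32] -> ang 22.8 [-0.03  0.74 -0.68] [529. 614. 745.] [ 0.99  0.75  1.41 -0.44 -1.51 -2.84]
tool slide [0.386 0.269 0.024] roll 52.0 world [-0.34  0.23  0.23] -> ang 13.4 [-0.12  0.83 -0.55] [417. 581. 641.] [ 1.08  0.35  0.38 -0.72 -0.86 -3.1 ]
tool slide [ 0.093  0.12  -0.142] roll 67.0 world [ 0.04 -0.03  0.2 ] -> ang 0.0 [-0.09  0.94 -0.34] [424. 480. 523.] [ 0.97  0.26 -0.11 -1.48 -0.65 -3.1 ]
```

>>> {"op": "carry_out", "data": {"slide": [[0.05, 0.03, 0.005], [0.103, 0.061, 0.01], [0.154, 0.092, 0.015], [0.206, 0.122, 0.02], [0.258, 0.153, 0.023], [0.31, 0.183, 0.027], [0.36, 0.214, 0.032], [0.412, 0.244, 0.036]], "roll": [-7, -14, -21, -28, -35, -43, -50, -57], "claw": [0.085, 0.085, 0.085, 0.085, 0.085, 0.085, 0.085, 0.085]}}

```text
clock: 19.68
position: [511.9, 682.6, 679.4]
ee_rot: [0.065, 0.914, 0.397, -0.042]
contact_force: [0.8, 1.5, -2.6]
gripper_width: 84.9
grasp_force: 0.0
```

>>> {"op": "carry_out", "data": {"slide": [[0.048, 0.034, 0.003], [0.097, 0.067, 0.006], [0.145, 0.101, 0.009], [0.193, 0.135, 0.012], [0.24, 0.168, 0.015], [0.29, 0.202, 0.018], [0.338, 0.235, 0.021], [0.386, 0.269, 0.024]], "roll": [6.5, 13, 19.5, 26, 32.5, 39, 45.5, 52], "claw": [0.085, 0.085, 0.085, 0.085, 0.085, 0.085, 0.085, 0.085]}}

```text
clock: 20.68
position: [511.2, 710.7, 663.1]
ee_rot: [0.158, 0.863, 0.447, -0.172]
contact_force: [-0.1, 0.4, -0.2]
gripper_width: 84.9
grasp_force: 0.0
```

```bash
OMP_NUM_THREADS=1 timeout 560 python3 cem.py 2 90
```

```text
20.675 [ 1.016  0.785  1.406 -0.617 -1.379 -3.096] ang 13.5
best 3.003015656388864
tool slide [-0.284  0.197  0.333] roll 85.0 world [ 0.29  0.35 -0.16] -> ang 2.0 [-0.13  0.93 -0.35] [577. 694. 413.] [ 0.96  0.79  0.52 -1.33 -0.71 -3.1 ]
tool slide [-0.087 -0.397  0.117] roll 85.0 world [-0.4   0.02 -0.14] -> ang 0.0 [-0.09  0.94 -0.34] [164. 711. 271.] [ 1.54  0.61 -0.28 -2.91 -0.55 -3.1 ]
```

>>> {"op": "carry_out", "data": {"slide": [[-0.036, 0.025, 0.042], [-0.071, 0.049, 0.083], [-0.107, 0.074, 0.125], [-0.142, 0.099, 0.167], [-0.178, 0.123, 0.208], [-0.213, 0.148, 0.25], [-0.249, 0.172, 0.291], [-0.284, 0.197, 0.333]], "roll": [10.6, 21.2, 31.9, 42.5, 53, 63.7, 74.4, 85], "claw": [0.085, 0.085, 0.085, 0.085, 0.085, 0.085, 0.085, 0.085]}}

```text
clock: 21.68
position: [681.5, 783.8, 315.8]
ee_rot: [0.347, 0.693, 0.51, -0.372]
contact_force: [-0.6, -0.3, 0.2]
gripper_width: 85.0
grasp_force: 0.0
```

```bash
cat > f.py <<'E'
from b import *
from h import *
s=read_state();T=toolT(s);M=T[:3,:3];z=M[:,2];q=np.array(s["joints"])
print(s["clock"],T.round(3),q.round(3),"phi",np.degrees(np.arccos(-z[2])).round(1),"az",np.degrees(np.arctan2(z[1],z[0])).round(1))
y0=np.cross([0,0,1.],z);y0/=np.linalg.norm(y0)
roll=np.degrees(np.arctan2(-(M[:,0]@y0),M[:,1]@y0));print("roll to level y",roll.round(1),"J6 after",(q[5]-np.radians(roll)).round(2))
E
python3 f.py; OMP_NUM_THREADS=1 timeout 100 python3 cem.py 1 20|tail -2
```

```text
21.675 [[-4.82000e-01  8.61000e-01 -1.62000e-01  6.81533e+02]
 [ 1.02000e-01  2.39000e-01  9.66000e-01  7.83834e+02]
 [ 8.70000e-01  4.49000e-01 -2.03000e-01  3.15815e+02]
 [ 0.00000e+00  0.00000e+00  0.00000e+00  1.00000e+00]] [ 0.824  1.166  1.406 -1.158 -1.008 -3.096] phi 78.3 az 99.5
roll to level y -152.7 J6 after -0.43
best 10.325240435148096
tool slide [-0.424  0.084 -0.21 ] roll -8.0 world [ 0.31 -0.23 -0.29] -> ang 8.8 [-0.14  0.97 -0.2 ] [912. 469. 205.] [ 0.51  1.44  1.41 -1.37 -1.21 -2.56]
```

The tool now stands 78° from vertical at azimuth 99.5°, nearly in line with the handle, so it can grip along the handle and pour by rolling. I'll compute the carry back.

```bash
cat > g.py <<'E'
from sim import *
import h
s=h.read_state();q=np.array(s["joints"]);T=h.toolT(s)
sl=h.to([475,-80,210],s);print(sl,np.linalg.norm(sl))
for n in range(2):
    P,M=fk(q,p,s4,s6)
    tgt=np.array([475,-80,210])-154.7*M[:,2]
    st=M.T@(tgt-P)/1000*(1 if n else .52)
    q=call(q,[st*(i+1)/8 for i in range(8)],[-76*(i+1)/8 for i in range(8)],.6)
    P,M=fk(q,p,s4,s6);print(q.round(2),(P+154.7*M[:,2]).round(),M.round(2).tolist())
E
python3 g.py
```

```text
[-0.0808 -0.4316 -0.9339] 1.0319769425718774
[ 0.41  0.56 -0.16 -1.57 -1.26 -0.64] [586. 377. 320.] [[-0.95, -0.26, -0.16], [-0.21, 0.16, 0.97], [-0.22, 0.95, -0.2]]
[-0.35  0.7  -0.25 -1.03 -1.68  1.03] [475. -80. 210.] [[0.02, -0.99, -0.16], [-0.2, -0.16, 0.97], [-0.98, 0.01, -0.2]]
```

>>> {"op": "carry_out", "data": {"slide": [[-0.005, -0.027, -0.059], [-0.01, -0.054, -0.117], [-0.015, -0.081, -0.176], [-0.02, -0.108, -0.234], [-0.025, -0.135, -0.292], [-0.03, -0.162, -0.351], [-0.035, -0.189, -0.41], [-0.04, -0.216, -0.468]], "roll": [-9.5, -19, -28.5, -38, -47.5, -57, -66.5, -76], "claw": [0.085, 0.085, 0.085, 0.085, 0.085, 0.085, 0.085, 0.085]}}

```text
clock: 22.68
position: [600.8, 334.7, 285.8]
ee_rot: [-0.157, 0.76, 0.63, 0.024]
contact_force: [1.2, -0.8, 0.2]
gripper_width: 85.1
grasp_force: 0.0
```

```bash
python3 f.py; python3 - <<'E'
from h import *
print(to([475,-80,210]))
E
```

```text
22.675 [[-9.49000e-01 -2.69000e-01 -1.62000e-01  6.00817e+02]
 [-2.09000e-01  1.57000e-01  9.65000e-01  3.34694e+02]
 [-2.34000e-01  9.50000e-01 -2.05000e-01  2.85809e+02]
 [ 0.00000e+00  0.00000e+00  0.00000e+00  1.00000e+00]] [ 0.362  0.621  0.225 -1.451 -1.313 -0.97 ] phi 78.2 az 99.5
roll to level y -76.2 J6 after 0.36
[ 0.2239 -0.1033 -0.519 ]
```

>>> {"op": "carry_out", "data": {"slide": [[0.024, -0.011, -0.055], [0.047, -0.022, -0.11], [0.071, -0.033, -0.165], [0.095, -0.044, -0.22], [0.119, -0.055, -0.275], [0.142, -0.066, -0.33], [0.166, -0.077, -0.385], [0.19, -0.088, -0.44]], "roll": [-9.6, -19.2, -28.8, -38.4, -48, -57.6, -67, -76.2], "claw": [0.085, 0.085, 0.085, 0.085, 0.085, 0.085, 0.085, 0.085]}}

```text
clock: 23.68
position: [514.9, -143.0, 249.4]
ee_rot: [0.593, -0.502, -0.48, -0.407]
contact_force: [0.8, -1.1, -0.0]
gripper_width: 85.0
grasp_force: 0.0
```

```bash
python3 f.py; python3 - <<'E'
from h import *
p=get_image("top");P,M=cloud(p);X=P.reshape(-1,3)
m=(np.abs(X[:,2]-87)<5)&(np.hypot(X[:,0]-467,X[:,1]-4)<45);q=X[m];print("rim",len(q),q.min(0).round(),q.max(0).round())
print(to([475,-80,160]),to([475,-80,70]))
m=(np.abs(X[:,2]-73)<6)&(np.abs(X[:,0]-475)<25)&(X[:,1]<-40)&(X[:,1]>-130);q=X[m]
if len(q)>20: print("handle",len(q),np.median(q,0).round(),np.polyfit(q[:,1],q[:,0],1))
E
```

```text
23.675 [[ 3.50000e-02 -9.86000e-01 -1.62000e-01  5.14907e+02]
 [-2.05000e-01 -1.65000e-01  9.65000e-01 -1.43022e+02]
 [-9.78000e-01 -1.00000e-03 -2.08000e-01  2.49448e+02]
 [ 0.00000e+00  0.00000e+00  0.00000e+00  1.00000e+00]] [-0.336  0.599  0.015 -1.103 -1.852  0.706] phi 78.0 az 99.5
roll to level y 0.0 J6 after 0.71
rim 121 [437. -31.  82.] [502.  36.  90.]
[ 0.0705  0.0265 -0.0629] [ 0.1584  0.0266 -0.0439]
handle 58 [475. -50.  72.] [7.67124436e-02 4.78010444e+02]
```

>>> {"op": "carry_out", "data": {"slide": [[0.035, 0.013, -0.032], [0.071, 0.026, -0.065], [0.1, 0.026, -0.059], [0.13, 0.026, -0.052], [0.155, 0.026, -0.047], [0.164, 0.026, -0.045], [0.164, 0.026, -0.045]], "roll": [0, 0, 0, 0, 0, 0, 0], "claw": [0.085, 0.085, 0.085, 0.085, 0.085, 0.085, 0.085]}}

```text
clock: 24.6
position: [501.8, -222.6, 97.2]
ee_rot: [0.591, -0.504, -0.483, -0.405]
contact_force: [-0.0, -0.3, 0.4]
gripper_width: 85.1
grasp_force: 0.0
```

```bash
python3 - <<'E'
from h import *
s=read_state();T=toolT(s);p=get_image("wrist");save(p,"w3");print(s["contact_force"],s["joints"].round(2),(T[:3,3]+G*T[:3,2]).round(1),T[:3,3].round(1))
E
```

```text
[-0.01700164 -0.31985018  0.37659275] [-0.44  0.87  0.04 -0.97 -1.79  0.96] [476.7 -73.4  65.2] [ 501.8 -222.6   97.2]
```

View pics/w3.png

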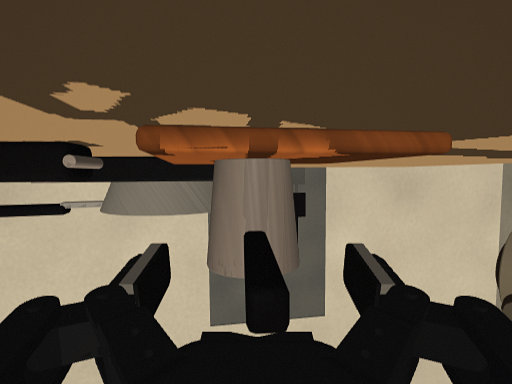

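The camera is upside down, so the board shows at the top (row 140). The handle at about (265,290) lies midway between the open fingers, with the cup ahead at (252,215). Closing now.

>>> {"op": "carry_out", "data": {"slide": [[0, 0, -0.006], [0, 0, -0.006], [0, 0, -0.006], [0, 0, -0.006], [0, 0, -0.006], [0, 0, -0.006], [0, 0, -0.006], [0, 0, -0.006]], "roll": [0, 0, 0, 0, 0, 0, 0, 0], "claw": [0.005, 0.005, 0.005, 0.005, 0.005, 0.005, 0.005, 0.005]}}

```text
clock: 25.65
position: [502.6, -228.6, 97.7]
ee_rot: [0.591, -0.504, -0.483, -0.405]
contact_force: [0.4, -0.7, 1.2]
gripper_width: 13.4
grasp_force: 59.1
```

>>> {"op": "carry_out", "data": {"slide": [[0, 0, 0], [0, 0, 0], [-0.02, 0, 0], [-0.06, 0, 0]], "roll": [0, 0, 0, 0], "claw": [0.005, 0.005, 0.005, 0.005]}}

```text
clock: 26.15
position: [500.7, -216.0, 155.8]
ee_rot: [0.59, -0.505, -0.484, -0.404]
contact_force: [0.1, -0.2, -1.6]
gripper_width: 13.5
grasp_force: 59.1
```

```bash
cat > pour.py <<'E'
from sim import *
import h
s=h.read_state();q=np.array(s["joints"]);T=h.toolT(s);M0=T[:3,:3];g=T[:3,3]+154.7*M0[:,2]
print(s["clock"],"grip",g.round(1),"rot",M0.round(3).tolist(),q.round(2),s["gripper_width"],s["contact_force"].round(1))
# cup in the tool frame at grip: level, cup ahead along handle (assume aligned with tool azimuth)
f=M0[:,2]*[1,1,0];f/=np.linalg.norm(f)
L=85.
pts={"centre":f*L+[0,0,-15.5],"mouth":f*L+[0,0,22],"far lip":f*(L+34)+[0,0,22],"foot":f*L+[0,0,-53],"footfar":f*(L+27)+[0,0,-53]}
for ro in (90,120,150,165):
    Mr=M0@h.R.from_euler('z',ro,degrees=True).as_matrix()@M0.T
    print(ro,{k:(Mr@v).round().tolist() for k,v in pts.items()},"tilt",np.degrees(np.arccos(Mr[2,2])).round())
E
python3 pour.py
```

```text
26.15 grip [475.5 -66.7 123.9] rot [[0.022, -0.986, -0.163], [-0.205, -0.164, 0.965], [-0.978, 0.012, -0.206]] [-0.43  0.77  0.03 -0.99 -1.84  0.88] 13.475081002739095 [ 0.1 -0.2 -1.6]
90 {'centre': [-12.0, 84.0, -18.0], 'mouth': [26.0, 82.0, -16.0], 'far lip': [27.0, 116.0, -23.0], 'foot': [-49.0, 85.0, -19.0], 'footfar': [-48.0, 112.0, -25.0]} tilt 88.0
120 {'centre': [-12.0, 83.0, -19.0], 'mouth': [21.0, 78.0, -35.0], 'far lip': [22.0, 110.0, -46.0], 'foot': [-45.0, 89.0, -3.0], 'footfar': [-45.0, 115.0, -11.0]} tilt 116.0
150 {'centre': [-13.0, 83.0, -20.0], 'mouth': [8.0, 72.0, -49.0], 'far lip': [6.0, 104.0, -62.0], 'foot': [-33.0, 94.0, 10.0], 'footfar': [-35.0, 119.0, -0.0]} tilt 142.0
165 {'centre': [-13.0, 83.0, -20.0], 'mouth': [-2.0, 70.0, -53.0], 'far lip': [-5.0, 101.0, -67.0], 'foot': [-25.0, 96.0, 13.0], 'footfar': [-28.0, 121.0, 2.0]} tilt 152.0
```

>>> {"op": "carry_out", "data": {"slide": [[-0.02, -0.006, 0.012], [-0.035, -0.016, 0.04], [-0.047, -0.03, 0.08], [-0.058, -0.045, 0.122], [-0.068, -0.06, 0.165], [-0.078, -0.074, 0.207], [-0.087, -0.086, 0.24], [-0.092, -0.093, 0.256]], "roll": [0, 0, 0, 0, 0, 0, 0, 0], "claw": [0.005, 0.005, 0.005, 0.005, 0.005, 0.005, 0.005, 0.005]}}

```text
clock: 27.15
position: [548.3, 67.3, 192.9]
ee_rot: [0.591, -0.504, -0.483, -0.404]
contact_force: [0.1, -0.9, -2.4]
gripper_width: 13.4
grasp_force: 59.1
```

```bash
python3 pour.py|head -1; python3 - <<'E'
from h import *
p=get_image("top");save(p,"t3")
cv2.imwrite("pics/t3c.png",cv2.resize(p["img"][130:330,60:330,::-1],None,fx=2.8,fy=2.8))
print([(np.round(r["at"]),r["conf"],ray(p,r["at"],35).round()) for r in place_of(p,"pan_floor")[:1]])
P,M=cloud(p);X=P.reshape(-1,3)
m=(np.abs(X[:,2]-35)<4)&(np.hypot(X[:,0]-558,X[:,1]-292)<95);q=X[m];print("floor",len(q),q.min(0).round(),q.max(0).round())
E
```

```text
27.15 grip [522.8 216.5 160.9] rot [[0.026, -0.986, -0.165], [-0.205, -0.167, 0.964], [-0.978, 0.009, -0.207]] [-0.02  0.66 -0.04 -1.29 -1.58  0.71] 13.377539385564607 [ 0.1 -0.9 -2.4]
[(array([111., 237.]), 0.21, array([526., 333.,  35.]))]
floor 3072 [472. 203.  31.] [646. 378.  39.]
```

View pics/t3c.png

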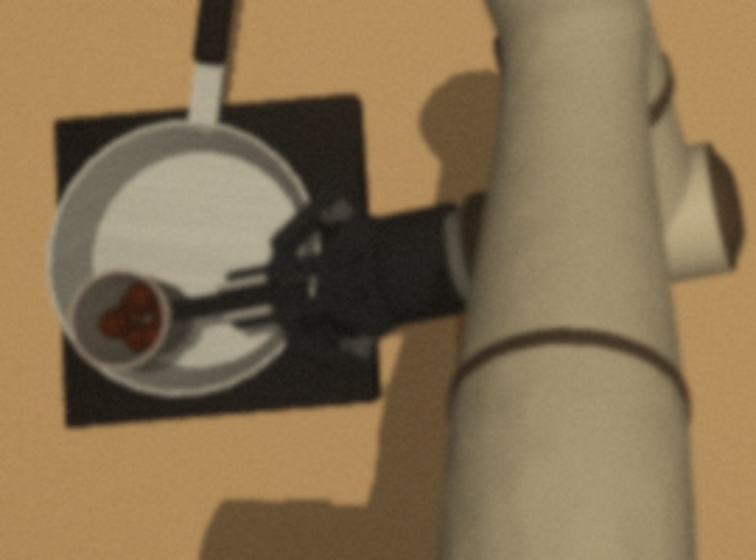

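The cup with its chestnuts hangs over the near-left part of the pan, at (122,318) in the crop. It will pour towards +x, up in the picture and into the middle of the pan.

>>> {"op": "carry_out", "data": {"slide": [[0, 0, 0], [0, 0, 0], [0, 0, 0], [0, 0, 0], [0, 0, 0], [0, 0, 0], [0, 0, 0], [0, 0, 0]], "roll": [5, 13, 22, 31, 40, 48, 56, 63], "claw": [0.005, 0.005, 0.005, 0.005, 0.005, 0.005, 0.005, 0.005]}}

```text
clock: 28.25
position: [548.5, 63.6, 192.5]
ee_rot: [-0.238, 0.739, 0.623, 0.091]
contact_force: [0.1, 0.2, -2.4]
gripper_width: 13.4
grasp_force: 59.1
```

>>> {"op": "carry_out", "data": {"slide": [[0, 0, 0], [0, 0, 0], [0, 0, 0], [0, 0, 0], [0, 0, 0], [0, 0, 0], [0, 0, 0], [0, 0, 0]], "roll": [5, 10, 15, 20, 26, 33, 41, 49], "claw": [0.005, 0.005, 0.005, 0.005, 0.005, 0.005, 0.005, 0.005]}}

```text
clock: 29.25
position: [548.5, 63.6, 192.5]
ee_rot: [0.09, 0.772, 0.605, -0.175]
contact_force: [0.2, 1.4, -2.6]
gripper_width: 13.4
grasp_force: 59.2
```

>>> {"op": "carry_out", "data": {"slide": [[0, 0, 0], [0, 0, 0], [0, 0, 0], [0, 0, 0], [0, 0, 0], [0, 0, 0], [0, 0, 0], [0, 0, 0]], "roll": [8, 17, 27, 37, 42, 42, 42, 42], "claw": [0.005, 0.005, 0.005, 0.005, 0.005, 0.005, 0.005, 0.005]}}

```text
clock: 30.25
position: [548.7, 64.6, 192.7]
ee_rot: [0.358, 0.689, 0.503, -0.379]
contact_force: [0.7, 0.5, -2.0]
gripper_width: 13.2
grasp_force: 59.3
```

```bash
python3 pour.py|head -1; python3 - <<'E'
from h import *
p=get_image("top")
cv2.imwrite("pics/t4c.png",cv2.resize(p["img"][130:330,60:330,::-1],None,fx=2.8,fy=2.8))
E
```

```text
30.25 grip [523.6 213.9 160.8] rot [[-0.456, 0.875, -0.162], [0.112, 0.238, 0.965], [0.883, 0.422, -0.206]] [-0.02  0.66 -0.04 -1.29 -1.58 -1.98] 13.218616081061707 [ 0.7  0.5 -2. ]
```

View pics/t4c.png

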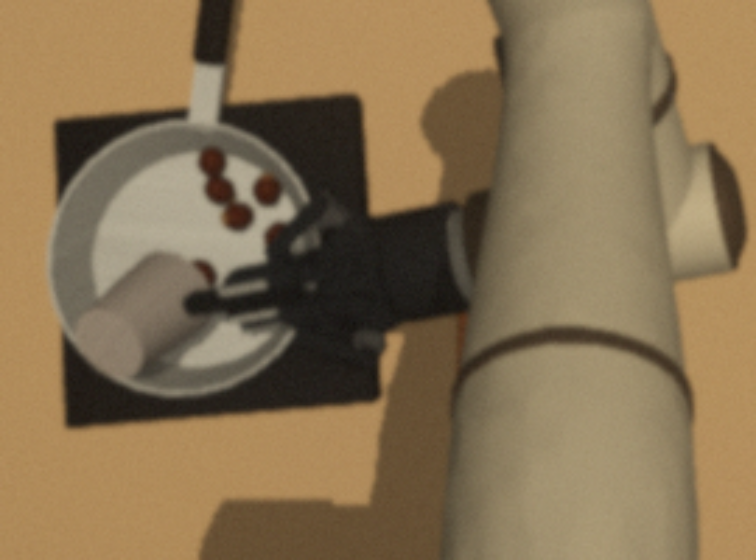

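All six chestnuts lie in the pan: (211,160), (219,188), (267,189), (237,215), (275,237), (203,270). The pan hasn't moved. I roll the cup back upright.

>>> {"op": "carry_out", "data": {"slide": [[0.02, 0.009, -0.005], [0.035, 0.017, -0.008], [0.044, 0.021, -0.01], [0.044, 0.021, -0.01], [0.044, 0.021, -0.01], [0.044, 0.021, -0.01], [0.044, 0.021, -0.01], [0.044, 0.021, -0.01]], "roll": [0, -7, -17, -27.5, -38, -48.5, -59, -69], "claw": [0.005, 0.005, 0.005, 0.005, 0.005, 0.005, 0.005, 0.005]}}

```text
clock: 31.3
position: [548.6, 65.2, 242.5]
ee_rot: [-0.098, 0.77, 0.629, -0.026]
contact_force: [-0.2, -0.1, -2.1]
gripper_width: 13.4
grasp_force: 59.2
```

>>> {"op": "carry_out", "data": {"slide": [[0, 0, 0], [0, 0, 0], [0, 0, 0], [0, 0, 0], [0, 0, 0], [0, 0, 0], [0, 0, 0], [0, 0, 0]], "roll": [-10.5, -21, -31.5, -42, -52.5, -63, -73.5, -84], "claw": [0.005, 0.005, 0.005, 0.005, 0.005, 0.005, 0.005, 0.005]}}

```text
clock: 32.3
position: [548.6, 65.2, 242.5]
ee_rot: [0.588, -0.507, -0.485, -0.402]
contact_force: [-0.0, 0.4, -1.1]
gripper_width: 13.1
grasp_force: 59.2
```

```bash
python3 f.py; python3 - <<'E'
from h import *
s=read_state();T=toolT(s);p=get_image("top");P,M=cloud(p);X=P.reshape(-1,3)
g=T[:3,3]+G*T[:3,2];print(g.round(1))
c=g+[-13,80,0]
m=(np.abs(X[:,2]-(g[2]+22))<12)&(np.hypot(X[:,0]-c[0],X[:,1]-c[1])<45);q=X[m];print(len(q),q.min(0).round(),q.max(0).round(),np.linalg.lstsq(np.c_[q[:,:2]-c[:2],np.ones(len(q))],q[:,2],rcond=None)[0].round(3))
m=(X[:,2]>g[2]-25)&(np.hypot(X[:,0]-c[0],X[:,1]-c[1])<28)&(X[:,2]<g[2]+10);print("inside pts",m.sum())
m=(np.hypot(X[:,0]-c[0],X[:,1]-c[1])<20);print("inside z",np.percentile(X[m][:,2]-g[2],[5,50,95]).round(),"floor should be about -50")
cv2.imwrite("pics/t5c.png",cv2.resize(p["img"][130:330,60:330,::-1],None,fx=2.8,fy=2.8))
# slides to the board, so that the grip point ends at the height it had
for gp in ([477,-76,124],[477,-76,78],[477,-76,66]): print(to(gp,s))
E
```

```text
32.3 [[ 1.50000e-02 -9.86000e-01 -1.63000e-01  5.48571e+02]
 [-2.07000e-01 -1.63000e-01  9.65000e-01  6.51620e+01]
 [-9.78000e-01  1.90000e-02 -2.06000e-01  2.42504e+02]
 [ 0.00000e+00  0.00000e+00  0.00000e+00  1.00000e+00]] [-0.02   0.579 -0.023 -1.294 -1.604  0.606] phi 78.1 az 99.6
roll to level y -1.1 J6 after 0.63
[523.3 214.4 210.6]
325 [480. 263. 221.] [545. 330. 234.] [-8.00000e-03 -2.20000e-02  2.28453e+02]
inside pts 65
inside z [-178.  -51.  -48.] floor should be about -50
[ 0.144   0.0913 -0.2548]
[ 0.189   0.0904 -0.2453]
[ 0.2008  0.0902 -0.2428]
```

View pics/t5c.png

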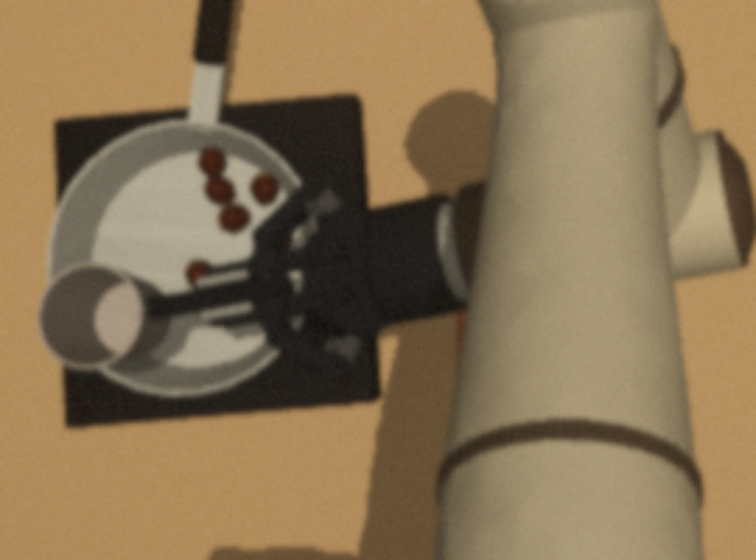

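The cup is empty and level, above the pan at (92,315) in the crop. I carry it back to the board.

>>> {"op": "carry_out", "data": {"slide": [[0.012, 0.008, -0.021], [0.032, 0.021, -0.056], [0.055, 0.037, -0.096], [0.078, 0.052, -0.137], [0.101, 0.067, -0.177], [0.123, 0.082, -0.216], [0.139, 0.093, -0.244], [0.144, 0.096, -0.253]], "roll": [0, 0, -1, -1, -1, -1, -1, -1], "claw": [0.005, 0.005, 0.005, 0.005, 0.005, 0.005, 0.005, 0.005]}}

```text
clock: 33.35
position: [495.3, -226.9, 155.1]
ee_rot: [0.589, -0.506, -0.483, -0.405]
contact_force: [0.1, -0.5, -3.2]
gripper_width: 13.2
grasp_force: 59.3
```

```bash
python3 - <<'E'
from h import *
s=read_state();T=toolT(s);g=T[:3,3]+G*T[:3,2];print(s["clock"],g.round(1))
p=get_image("top");P,M=cloud(p);X=P.reshape(-1,3);c=g+[-11,82,0]
m=(np.abs(X[:,2]-(g[2]+20))<12)&(np.hypot(X[:,0]-c[0],X[:,1]-c[1])<45);q=X[m];print(len(q),q.min(0).round(),q.max(0).round(),np.median(q[:,2]))
for z in (74,68,65): print(to([472,-75,z],s))
E
```

```text
33.35 [470.6 -77.5 123.3]
213 [426. -39. 131.] [493.  37. 148.] 142.68226390211044
[ 0.0477 -0.0024  0.0123]
[ 0.0536 -0.0025  0.0136]
[ 0.0565 -0.0025  0.0142]
```

>>> {"op": "carry_out", "data": {"slide": [[0.015, -0.001, 0.004], [0.03, -0.002, 0.008], [0.043, -0.002, 0.011], [0.05, -0.002, 0.013], [0.053, -0.002, 0.0135], [0.053, -0.002, 0.0135]], "roll": [0, 0, 0, 0, 0, 0], "claw": [0.005, 0.005, 0.005, 0.005, 0.005, 0.005]}}

```text
clock: 34.15
position: [497.6, -221.8, 101.6]
ee_rot: [0.591, -0.504, -0.483, -0.405]
contact_force: [-1.0, -0.2, -2.8]
gripper_width: 13.4
grasp_force: 59.2
```

>>> {"op": "carry_out", "data": {"slide": [[0.001, 0, 0], [0.002, 0, 0], [0.002, 0, 0]], "roll": [0, 0, 0], "claw": [0.005, 0.005, 0.005]}}

```text
clock: 34.52
position: [497.6, -222.3, 99.9]
ee_rot: [0.591, -0.504, -0.483, -0.405]
contact_force: [0.1, -0.2, -2.4]
gripper_width: 13.5
grasp_force: 59.2
```

>>> {"op": "carry_out", "data": {"slide": [[0.001, 0, 0], [0.002, 0, 0], [0.002, 0, 0]], "roll": [0, 0, 0], "claw": [0.005, 0.005, 0.005]}}

```text
clock: 34.9
position: [497.7, -222.7, 97.9]
ee_rot: [0.591, -0.504, -0.483, -0.405]
contact_force: [0.4, -0.3, -0.1]
gripper_width: 13.4
grasp_force: 59.4
```

>>> {"op": "carry_out", "data": {"slide": [[0.0005, 0, 0], [0.0005, 0, 0], [0.0005, 0, 0], [0.0005, 0, 0], [0.0005, 0, 0], [0.0005, 0, 0], [0.0005, 0, 0]], "roll": [0, 0, 0, 0, 0, 0, 0], "claw": [0.02, 0.03, 0.045, 0.085, 0.085, 0.085, 0.085]}}

```text
clock: 35.78
position: [497.7, -222.7, 97.2]
ee_rot: [0.591, -0.504, -0.483, -0.405]
contact_force: [-0.1, -0.6, -0.2]
gripper_width: 85.6
grasp_force: 0.0
```

>>> {"op": "carry_out", "data": {"slide": [[-0.02, 0, -0.004], [-0.06, 0, -0.012], [-0.1, 0, -0.03], [-0.12, 0, -0.08], [-0.13, 0, -0.12], [-0.13, 0, -0.15], [-0.13, 0, -0.15]], "roll": [0, 0, 0, 0, 0, 0, 0], "claw": [0.085, 0.085, 0.085, 0.085, 0.085, 0.085, 0.085]}}

```text
clock: 36.65
position: [518.3, -342.6, 257.5]
ee_rot: [0.592, -0.505, -0.481, -0.405]
contact_force: [-0.5, 0.6, -0.3]
gripper_width: 84.9
grasp_force: 0.0
```

```bash
python3 - <<'E'
from h import *
s=read_state();p=get_image("top");P,M=cloud(p);X=P.reshape(-1,3)
m=(np.abs(X[:,2]-87)<6)&(np.hypot(X[:,0]-461,X[:,1]-4)<50);q=X[m];print(s["clock"],s["position"].round(),len(q),q.min(0).round(),q.max(0).round(),np.median(q[:,2]))
cv2.imwrite("pics/t6c.png",cv2.resize(p["img"][90:330,60:460,::-1],None,fx=2,fy=2))
E
```

```text
36.65 [ 518. -343.  257.] 149 [428. -24.  81.] [494.  40.  90.] 86.42759983048916
```

View pics/t6c.png

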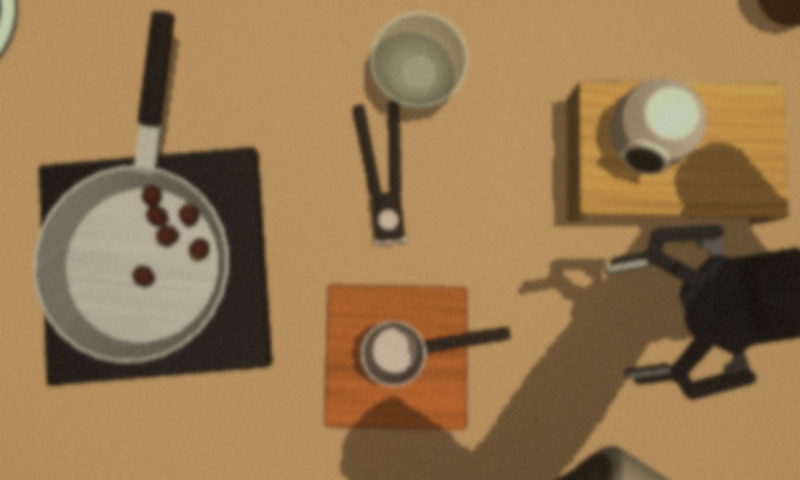

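The empty cup stands upright on the board at (393,352). The six chestnuts lie in the pan between (143,276) and (190,214). Pan, bowl, press and salt pig are where they were, and the gripper is clear of everything.

```bash
python3 -c "from bench import job_done;print(job_done())"
```

```text
the job is handed in; nothing more can be done
None
```

The job is handed in at about 37 s of the 67 s allowed: the last picture showed all six chestnuts in the pan, the empty cup upright on the board, and the pan, bowl, salt pig and garlic press where they were.

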